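# Charge the parts tumbler with ceramic media

### The job

Slide the tumbler's cover fully open, then use the scoop to move every ceramic ball from the blue tray into the tub; do not pick balls out of the tray with the fingers, though a ball spilt elsewhere may be picked up by hand. When all are in, push the cover shut until it clicks home, and leave the scoop standing upright wholly on its rubber mat. Leave the paint can, oil bottle and tape roll where they are.

Things in the scene. Friction and masses are not known exactly. Their poses are not given: they have to be found in the camera images.
- tumbler: Red parts tumbler fixed to the bench, 260 (x) x 160 x 120 mm high. Origin: centre of its underside; +x away from the robot. Near half (x -130 to 0 mm): closed motor housing, top at 105 mm. Far half: open tub, inside x 0 to 122 mm, y -70 to 70 mm, floor at 30 mm, rim at 105 mm. Two rails (top at 120 mm) run along x at y = +-79.5 mm.
- tub_floor (a point): Centre of the tub's inner floor, in the tumbler's axes (tumbler x 61 mm, z 30 mm).
- cover (a joint): Tumbler's steel sliding cover, 143 x 148 x 6 mm, top at 118 mm. Value in m: 0 = closed over the tub (it spans tumbler x -15 to 128 mm), 0.115 = fully open, end stop, slid to the tumbler's -x (to the robot) over the housing. Drags with about 1 N; between 15 and 8 mm before closed a sprung ball resists with about 6 N, then the cover snaps home (under 2 mm) and stays. Starts part open.
- cover_knob (a point): Middle of the black upright round knob on the cover: 24 mm diameter, 35 mm tall (its top is 153 mm over the bench, this point 135 mm). It moves with the cover; tumbler x = 30 mm - joint value, y = 0.
- tray: Blue plastic tray like a paint-roller tray, fixed, x -125 to 135 mm, 98 (y) x 55 mm, 90 mm wide inside. Origin on its underside; +x away from the robot. Floor along x: flat at z = 4 mm from x = -79 to 37 mm (the balls start here), rising at 16 deg from there to x = 131 mm (z 31 mm), and rising at 35 deg from x = -79 to -123 mm (z 35 mm; near end wall 68 mm high). Balls roll back to the flat part.
- scoop: Loose aluminium scoop, 0.16 kg, yellow handle over its pan. Origin: on the pan's underside, z up, open nose to -x (roughly to the robot). Pan x -38 to 15 mm, 80 mm wide (inside 76), sides 32 mm high (11 mm before x -12), back wall 42 mm, floor 3 mm, thinning to 1.2 mm at the lip. Holds 6 to 8 balls; carry it level or nose up to 20 deg and smoothly; they roll out at 45 to 50 deg nose down.
- scoop_grip (a point): Grip point on the scoop's yellow handle, 82 mm above the pan's underside at scoop x = -6 mm. The handle is an upright plate across the scoop: 14 mm thick (along the scoop's x), 44 mm wide (y), from 56 to 100 mm height, clear on both faces; grip it from above across its thickness, firmly. A flat arm at 50 to 56 mm height joins it to the back wall.
- scoop_nose (a point): Middle of the scoop's front lip, scoop frame (-38, 0, 1) mm.
- mat: Black rubber mat fixed to the bench, 170 x 170 x 4 mm: the scoop's place. Origin: centre of its underside. Mat and tumbler lie on either side of the tray; which side varies.
- ball1: Terracotta-coloured ceramic tumbling ball, 24 mm diameter, 17 g, loose; origin at its centre. It rolls a little and soon stops. 8 to 12 of the balls are present (None: absent).
- ball2: Terracotta-coloured ceramic tumbling ball, 24 mm diameter, 17 g, loose; origin at its centre. It rolls a little and soon stops. 8 to 12 of the balls are present (None: absent).
- ball3: Terracotta-coloured ceramic tumbling ball, 24 mm diameter, 17 g, loose; origin at its centre. It rolls a little and soon stops. 8 to 12 of the balls are present (None: absent).
- ball4: Terracotta-coloured ceramic tumbling ball, 24 mm diameter, 17 g, loose; origin at its centre. It rolls a little and soon stops. 8 to 12 of the balls are present (None: absent).
- ball5: Terracotta-coloured ceramic tumbling ball, 24 mm diameter, 17 g, loose; origin at its centre. It rolls a little and soon stops. 8 to 12 of the balls are present (None: absent).
- ball6: Terracotta-coloured ceramic tumbling ball, 24 mm diameter, 17 g, loose; origin at its centre. It rolls a little and soon stops. 8 to 12 of the balls are present (None: absent).
- ball7: Terracotta-coloured ceramic tumbling ball, 24 mm diameter, 17 g, loose; origin at its centre. It rolls a little and soon stops. 8 to 12 of the balls are present (None: absent).
- ball8: Terracotta-coloured ceramic tumbling ball, 24 mm diameter, 17 g, loose; origin at its centre. It rolls a little and soon stops. 8 to 12 of the balls are present (None: absent).
- ball9: Terracotta-coloured ceramic tumbling ball, 24 mm diameter, 17 g, loose; origin at its centre. It rolls a little and soon stops. 8 to 12 of the balls are present (None: absent).
- ball10: Terracotta-coloured ceramic tumbling ball, 24 mm diameter, 17 g, loose; origin at its centre. It rolls a little and soon stops. 8 to 12 of the balls are present (None: absent).
- ball11: Terracotta-coloured ceramic tumbling ball, 24 mm diameter, 17 g, loose; origin at its centre. It rolls a little and soon stops. 8 to 12 of the balls are present (None: absent).
- ball12: Terracotta-coloured ceramic tumbling ball, 24 mm diameter, 17 g, loose; origin at its centre. It rolls a little and soon stops. 8 to 12 of the balls are present (None: absent).
- paint_can: Bystander: paint can, 101 mm diameter, 110 mm tall, origin under its centre.
- oil_bottle: Bystander: blue oil bottle, 70 mm diameter, 190 mm tall, origin under its centre.
- tape_roll: Bystander: roll of tape, 80 mm diameter, 25 mm tall, lying flat, origin under its centre.

How it is judged (in metres and radians):
On the way, in this order (a step that is already met when the one before it is completed fails the run):
1. the cover is slid fully open (joint above 0.105) (value of joint cover above 0.105 m), for 0.2 s.
2. at least one ball lies in the scoop, lifted more than 70 mm above the bench (((x of ball1 in the frame of scoop between -0.036 and 0.015 m and y of ball1 in the frame of scoop between -0.04 and 0.04 m and z of ball1 in the frame of scoop between 0.005 and 0.06 m) or (x of ball2 in the frame of scoop between -0.036 and 0.015 m and y of ball2 in the frame of scoop between -0.04 and 0.04 m and z of ball2 in the frame of scoop between 0.005 and 0.06 m) or (x of ball3 in the frame of scoop between -0.036 and 0.015 m and y of ball3 in the frame of scoop between -0.04 and 0.04 m and z of ball3 in the frame of scoop between 0.005 and 0.06 m) or (x of ball4 in the frame of scoop between -0.036 and 0.015 m and y of ball4 in the frame of scoop between -0.04 and 0.04 m and z of ball4 in the frame of scoop between 0.005 and 0.06 m) or (x of ball5 in the frame of scoop between -0.036 and 0.015 m and y of ball5 in the frame of scoop between -0.04 and 0.04 m and z of ball5 in the frame of scoop between 0.005 and 0.06 m) or (x of ball6 in the frame of scoop between -0.036 and 0.015 m and y of ball6 in the frame of scoop between -0.04 and 0.04 m and z of ball6 in the frame of scoop between 0.005 and 0.06 m) or (x of ball7 in the frame of scoop between -0.036 and 0.015 m and y of ball7 in the frame of scoop between -0.04 and 0.04 m and z of ball7 in the frame of scoop between 0.005 and 0.06 m) or (x of ball8 in the frame of scoop between -0.036 and 0.015 m and y of ball8 in the frame of scoop between -0.04 and 0.04 m and z of ball8 in the frame of scoop between 0.005 and 0.06 m) or (x of ball9 in the frame of scoop between -0.036 and 0.015 m and y of ball9 in the frame of scoop between -0.04 and 0.04 m and z of ball9 in the frame of scoop between 0.005 and 0.06 m) or (x of ball10 in the frame of scoop between -0.036 and 0.015 m and y of ball10 in the frame of scoop between -0.04 and 0.04 m and z of ball10 in the frame of scoop between 0.005 and 0.06 m) or (x of ball11 in the frame of scoop between -0.036 and 0.015 m and y of ball11 in the frame of scoop between -0.04 and 0.04 m and z of ball11 in the frame of scoop between 0.005 and 0.06 m) or (x of ball12 in the frame of scoop between -0.036 and 0.015 m and y of ball12 in the frame of scoop between -0.04 and 0.04 m and z of ball12 in the frame of scoop between 0.005 and 0.06 m)) and height (world z) of scoop above 0.07 m), for 0.2 s.
3. every ball is in the tub while the cover is still open (x of ball1 in the frame of tub_floor between -0.062 and 0.062 m and y of ball1 in the frame of tub_floor between -0.072 and 0.072 m and z of ball1 in the frame of tub_floor between 0 and 0.065 m and x of ball2 in the frame of tub_floor between -0.062 and 0.062 m and y of ball2 in the frame of tub_floor between -0.072 and 0.072 m and z of ball2 in the frame of tub_floor between 0 and 0.065 m and x of ball3 in the frame of tub_floor between -0.062 and 0.062 m and y of ball3 in the frame of tub_floor between -0.072 and 0.072 m and z of ball3 in the frame of tub_floor between 0 and 0.065 m and x of ball4 in the frame of tub_floor between -0.062 and 0.062 m and y of ball4 in the frame of tub_floor between -0.072 and 0.072 m and z of ball4 in the frame of tub_floor between 0 and 0.065 m and x of ball5 in the frame of tub_floor between -0.062 and 0.062 m and y of ball5 in the frame of tub_floor between -0.072 and 0.072 m and z of ball5 in the frame of tub_floor between 0 and 0.065 m and x of ball6 in the frame of tub_floor between -0.062 and 0.062 m and y of ball6 in the frame of tub_floor between -0.072 and 0.072 m and z of ball6 in the frame of tub_floor between 0 and 0.065 m and x of ball7 in the frame of tub_floor between -0.062 and 0.062 m and y of ball7 in the frame of tub_floor between -0.072 and 0.072 m and z of ball7 in the frame of tub_floor between 0 and 0.065 m and x of ball8 in the frame of tub_floor between -0.062 and 0.062 m and y of ball8 in the frame of tub_floor between -0.072 and 0.072 m and z of ball8 in the frame of tub_floor between 0 and 0.065 m and x of ball9 in the frame of tub_floor between -0.062 and 0.062 m and y of ball9 in the frame of tub_floor between -0.072 and 0.072 m and z of ball9 in the frame of tub_floor between 0 and 0.065 m and x of ball10 in the frame of tub_floor between -0.062 and 0.062 m and y of ball10 in the frame of tub_floor between -0.072 and 0.072 m and z of ball10 in the frame of tub_floor between 0 and 0.065 m and x of ball11 in the frame of tub_floor between -0.062 and 0.062 m and y of ball11 in the frame of tub_floor between -0.072 and 0.072 m and z of ball11 in the frame of tub_floor between 0 and 0.065 m and x of ball12 in the frame of tub_floor between -0.062 and 0.062 m and y of ball12 in the frame of tub_floor between -0.072 and 0.072 m and z of ball12 in the frame of tub_floor between 0 and 0.065 m and value of joint cover above 0.08 m), for 0.2 s.
4. the cover is clicked shut (value of joint cover below 0.004 m), for 0.2 s.
At the end, for the whole second after the job is handed in: All balls that are present lie in the tub (within its walls, at most 65 mm above its floor), the cover is clicked shut (under 4 mm from closed), and the scoop stands upright (within 0.12 rad) and at rest on the mat, its origin within 46 mm of the mat's centre along each of the mat's axes (x of ball1 in the frame of tub_floor between -0.062 and 0.062 m and y of ball1 in the frame of tub_floor between -0.072 and 0.072 m and z of ball1 in the frame of tub_floor between 0 and 0.065 m and x of ball2 in the frame of tub_floor between -0.062 and 0.062 m and y of ball2 in the frame of tub_floor between -0.072 and 0.072 m and z of ball2 in the frame of tub_floor between 0 and 0.065 m and x of ball3 in the frame of tub_floor between -0.062 and 0.062 m and y of ball3 in the frame of tub_floor between -0.072 and 0.072 m and z of ball3 in the frame of tub_floor between 0 and 0.065 m and x of ball4 in the frame of tub_floor between -0.062 and 0.062 m and y of ball4 in the frame of tub_floor between -0.072 and 0.072 m and z of ball4 in the frame of tub_floor between 0 and 0.065 m and x of ball5 in the frame of tub_floor between -0.062 and 0.062 m and y of ball5 in the frame of tub_floor between -0.072 and 0.072 m and z of ball5 in the frame of tub_floor between 0 and 0.065 m and x of ball6 in the frame of tub_floor between -0.062 and 0.062 m and y of ball6 in the frame of tub_floor between -0.072 and 0.072 m and z of ball6 in the frame of tub_floor between 0 and 0.065 m and x of ball7 in the frame of tub_floor between -0.062 and 0.062 m and y of ball7 in the frame of tub_floor between -0.072 and 0.072 m and z of ball7 in the frame of tub_floor between 0 and 0.065 m and x of ball8 in the frame of tub_floor between -0.062 and 0.062 m and y of ball8 in the frame of tub_floor between -0.072 and 0.072 m and z of ball8 in the frame of tub_floor between 0 and 0.065 m and x of ball9 in the frame of tub_floor between -0.062 and 0.062 m and y of ball9 in the frame of tub_floor between -0.072 and 0.072 m and z of ball9 in the frame of tub_floor between 0 and 0.065 m and x of ball10 in the frame of tub_floor between -0.062 and 0.062 m and y of ball10 in the frame of tub_floor between -0.072 and 0.072 m and z of ball10 in the frame of tub_floor between 0 and 0.065 m and x of ball11 in the frame of tub_floor between -0.062 and 0.062 m and y of ball11 in the frame of tub_floor between -0.072 and 0.072 m and z of ball11 in the frame of tub_floor between 0 and 0.065 m and x of ball12 in the frame of tub_floor between -0.062 and 0.062 m and y of ball12 in the frame of tub_floor between -0.072 and 0.072 m and z of ball12 in the frame of tub_floor between 0 and 0.065 m and x of scoop in the frame of mat between -0.046 and 0.046 m and y of scoop in the frame of mat between -0.046 and 0.046 m and angle between scoop's own z axis and vertical below 0.12 rad and z of scoop in the frame of mat below 0.01 m and linear speed of scoop below 0.02 m/s and value of joint cover below 0.004 m); the robot touches nothing.
It fails at once if the fingers take hold of a ball that is in the tray (over 1 N) ((contact force between the fingers and ball1 above 1 N and (x of ball1 in the frame of tray between -0.115 and 0.131 m and y of ball1 in the frame of tray between -0.045 and 0.045 m and z of ball1 in the frame of tray between 0 and 0.055 m)) or (contact force between the fingers and ball2 above 1 N and (x of ball2 in the frame of tray between -0.115 and 0.131 m and y of ball2 in the frame of tray between -0.045 and 0.045 m and z of ball2 in the frame of tray between 0 and 0.055 m)) or (contact force between the fingers and ball3 above 1 N and (x of ball3 in the frame of tray between -0.115 and 0.131 m and y of ball3 in the frame of tray between -0.045 and 0.045 m and z of ball3 in the frame of tray between 0 and 0.055 m)) or (contact force between the fingers and ball4 above 1 N and (x of ball4 in the frame of tray between -0.115 and 0.131 m and y of ball4 in the frame of tray between -0.045 and 0.045 m and z of ball4 in the frame of tray between 0 and 0.055 m)) or (contact force between the fingers and ball5 above 1 N and (x of ball5 in the frame of tray between -0.115 and 0.131 m and y of ball5 in the frame of tray between -0.045 and 0.045 m and z of ball5 in the frame of tray between 0 and 0.055 m)) or (contact force between the fingers and ball6 above 1 N and (x of ball6 in the frame of tray between -0.115 and 0.131 m and y of ball6 in the frame of tray between -0.045 and 0.045 m and z of ball6 in the frame of tray between 0 and 0.055 m)) or (contact force between the fingers and ball7 above 1 N and (x of ball7 in the frame of tray between -0.115 and 0.131 m and y of ball7 in the frame of tray between -0.045 and 0.045 m and z of ball7 in the frame of tray between 0 and 0.055 m)) or (contact force between the fingers and ball8 above 1 N and (x of ball8 in the frame of tray between -0.115 and 0.131 m and y of ball8 in the frame of tray between -0.045 and 0.045 m and z of ball8 in the frame of tray between 0 and 0.055 m)) or (contact force between the fingers and ball9 above 1 N and (x of ball9 in the frame of tray between -0.115 and 0.131 m and y of ball9 in the frame of tray between -0.045 and 0.045 m and z of ball9 in the frame of tray between 0 and 0.055 m)) or (contact force between the fingers and ball10 above 1 N and (x of ball10 in the frame of tray between -0.115 and 0.131 m and y of ball10 in the frame of tray between -0.045 and 0.045 m and z of ball10 in the frame of tray between 0 and 0.055 m)) or (contact force between the fingers and ball11 above 1 N and (x of ball11 in the frame of tray between -0.115 and 0.131 m and y of ball11 in the frame of tray between -0.045 and 0.045 m and z of ball11 in the frame of tray between 0 and 0.055 m)) or (contact force between the fingers and ball12 above 1 N and (x of ball12 in the frame of tray between -0.115 and 0.131 m and y of ball12 in the frame of tray between -0.045 and 0.045 m and z of ball12 in the frame of tray between 0 and 0.055 m))).
It fails at once if a bystander is moved more than 30 mm (distance of any of paint_can, oil_bottle, tape_roll from where it was at the start of the episode above 0.03 m).
Of ball3, ball4, ball5, ball6, ball7, ball8, ball9, ball10, ball11, ball12 only 6 to 10 are there at a start; the rules pass over those that are not, and their reading is None.
At some moment in a run one of scoop, ball2 may be knocked a few centimetres aside while the robot is not near it.
It also fails if it takes over 210 s, if anything falls off the work surface, if the arm or the gripper's body presses on something with over 40 N, if the wrist force passes 120 N, or if a joint passes its speed limit or range.

### The arm

A 6-joint arm with a two-finger parallel gripper is mounted at the origin on the work surface. World frame = base frame: x ahead of the robot, y to its left, z up, the work surface at z = 0. Lengths are in m, angles in degrees, forces in N, time in s.
With the tool pointing down it reaches from about 0.375 to 0.9 m from the base axis. Payload 3.1 kg.
Tool frame: the origin (TCP) lies at the centre of the arm's flange, where the gripper is bolted on; the fingertips stand 182 mm ahead of it and the grasp point (between the pads) lies 164 mm ahead of it; x points along the fingers, z is the direction in which the jaws open and shut, and the axes are right-handed (so a half turn about x gives the same grasp; the last joint's range is limited). The gripper opens to 87 mm and grips with 3 to 60 N. Pads are 19 mm wide; open, the fingers measure 117 mm over their backs; the gripper's body (75 mm by 190 mm) begins 51 mm behind the grasp point.
Start: joints at [62.71, 30.224, 82.088, -0, 67.689, -10.227], TCP at [0.183, 0.597, 0.405] pointing down, gripper open.
Joint ranges: [-176.69, 176.69], [-43.24, 126.21], [12.49, 139.97], [-82, 262], [0, 151.66], [-163.58, 163.58]. Speed limits (degrees/s): [159.86, 159.86, 180, 180, 180, 180].

### API

Orientations are given as a 3x3 rotation matrix whose columns are the frame's x, y, z axes.
In Python, from rig import bot gives the robot as it stands.
- The arm moves only by the shell command python3 -m crank 'ROWS' [OPENING]. ROWS is JSON, a list of rows, each an object with "offset": the shift along the tool's x, y, z in m, a list of three; "spin": the turn about the tool's x in rad. A call has 1 to 12 rows; each row shifts and turns the commanded pose from where the row before left it, along the tool's axes as they then stand; what a row does not reach is not made up. A row lasts 1/10 s, in which the tool goes at most 50 mm and 8.59 degrees, less where a joint would pass 70% of its speed; a pose out of reach is approached as far as the arm can. A call is refused whole if a number of a shift passes 0.05 or a number of a turn 0.15, either way. A call with a gripper value outside its range is refused whole. OPENING is the finger opening in m, from 0 to 0.087, set as the call begins (- or left out, the last holds). The fingers move at their own pace and stop on an object; the grip force is fixed at half the most. Time passes only in rows, so rows that do not move let the fingers close. It gives the time, the measured TCP pose, the force and the opening at its end, in the units of the state.
- bot.read_state(): the state, without advancing time (a new reading comes with each control period).
- bot.capture(name): name is "scene" or "side" or "wrist"; returns a dict with "pixels" (400x640x3 uint8, blue, green, red), "depth" (400x640 float32, m along the optical axis (not along the pixel's ray), 0 where there is no reading), "K" (3x3 intrinsics, pixels), "world_to_cam" (4x4, takes a point from world to camera coordinates). Camera axes: x right, y up, looking along -z (the intrinsics and any distortion apply to the point x, -y, -z); pixel columns grow to the right and rows downward; lengths in m; the calibration is good to about 2 mm. A picture is of the moment at which its call begins.
- bot.hand_in(): hands the job in, once; it reports no verdict.
Trained networks look in a picture, given as the dict that the camera call returned (one of the last four; its "shot" number tells which), for a name from the list of things; names that differ only in an ending like _2 or _b are one class to them, and where a whole thing is asked for, a point or a joint stands for the part that bears it (a point fixed in the world has none). Each returns a list of dicts, best first, with "p" (0 to 1); they miss things now and then, are a little off and sometimes report something else, mostly with a low value. They report only what shows in the picture. A call takes as long as a camera call.
- bot.regions_of(label, picture): "region" (400x640 bool, what is visible of it) and "extent" ([centre column, centre row, width, height] in pixels, round what is visible of it).
The state is a dict: "time_s": time; "joint_positions": joint angles; "qvel": joint speeds; "tau": joint torques, N m; "position": TCP position; "tcp_rot": TCP orientation; "force": force on the tool from outside, world axes, zero at the start; "moment": the same for the moment, N m; "opening": opening from 0.0 (shut) to 1.0 (fully open).
Only numpy, scipy, OpenCV 4.12 (cv2) and the standard library are available. Lean on these libraries where they do the work, as an engineer would, in place of code of your own. Each camera call takes 0.05 s, during which the arm holds its last target.

## Working session

There is one attempt and no reset: what is moved stays moved. The work goes in short steps, Python scripts to look and compute and a shell command to move; the robot and the scene stay as the last step left them, time stands still between calls to the robot, and variables do not carry over. Pictures are saved under pics/ and viewed, and the job is handed in when it is done.

```bash
ls -la; mkdir -p pics; python3 - <<'E'
from rig import bot
import cv2,json
print(bot.read_state())
for n in ["scene","side","wrist"]:
    c=bot.capture(n); cv2.imwrite(f"pics/a_{n}.png",c["pixels"]); print(n,c["K"],c["world_to_cam"],c.keys())
E
```

```text
total 12
drwxr-xr-x  3 agent agent 4096 Dec  7 08:14 .
drwxr-xr-x 23 root  root  4096 Dec  7 08:14 ..
drwxr-xr-x  2 agent agent 4096 Dec  7 08:14 pics
{'time_s': 0.0, 'joint_positions': array([ 6.27098635e+01,  3.02793153e+01,  8.21574517e+01, -2.23564008e-03,
        6.76867944e+01, -1.02289912e+01]), 'qvel': array([ 0.0745447 , -0.05605636,  0.00901847,  0.04128553, -0.01980023,
       -0.05635881]), 'tau': array([-5.79813022e-04, -4.40032876e+01, -1.76592100e+01,  6.33171550e-02,
        5.80625923e-02, -1.56423148e-04]), 'position': array([0.183203  , 0.59718518, 0.40376153]), 'tcp_rot': array([[-9.56691466e-04, -9.55996388e-01,  2.93376876e-01],
       [-1.93306931e-03,  2.93378230e-01,  9.55994497e-01],
       [-9.99997674e-01,  3.47473942e-04, -2.12867973e-03]]), 'force': array([ 0.06962606,  0.30009721, -0.6232613 ]), 'moment': array([ 0.02376852,  0.033075  , -0.04186048]), 'opening': 0.9991239003662037}
scene [[451.71480832   0.         321.99909336]
 [  0.         451.71480832 203.4904082 ]
 [  0.           0.           1.        ]] [[-0.82905176  0.55909923  0.00901269  0
[... 319 characters left out ...]
.           0.           1.        ]] [[ 0.78510367 -0.61931439 -0.00786882 -0.48649321]
 [ 0.34795855  0.43052496  0.83281037 -0.31394986]
 [-0.51238372 -0.6565805   0.55350246 -0.50003516]
 [ 0.          0.          0.          1.        ]] dict_keys(['pixels', 'depth', 'K', 'world_to_cam', 'shot'])
wrist [[327.72562825   0.         322.84864418]
 [  0.         327.72562825 202.03157309]
 [  0.           0.           1.        ]] [[ 0.29446202  0.95566135 -0.00187394 -0.62421537]
 [-0.9139853   0.28104678 -0.29264923  0.03410583]
 [-0.27914689  0.08788684  0.95621803 -0.39311821]
 [ 0.          0.          0.          1.        ]] dict_keys(['pixels', 'depth', 'K', 'world_to_cam', 'shot'])
```

View pics/a_scene.png

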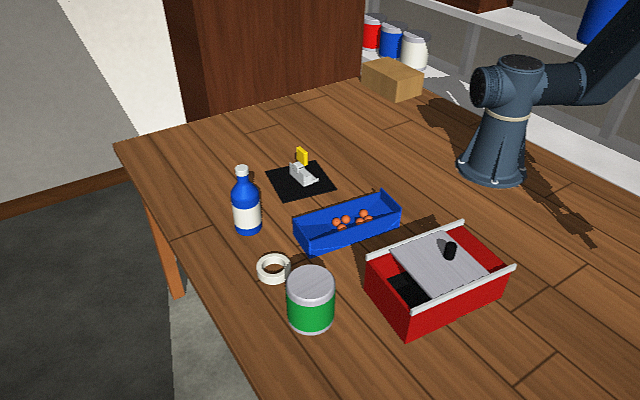

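View pics/a_side.png

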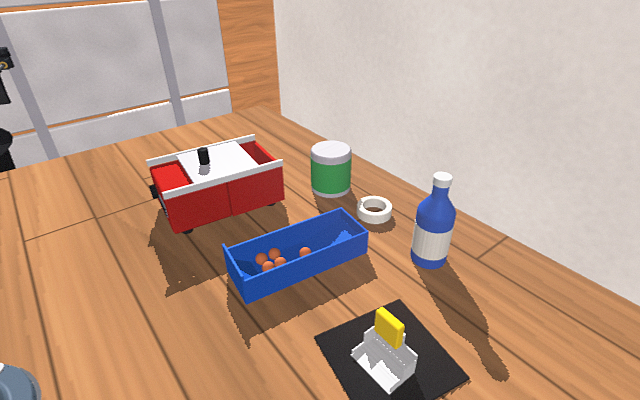

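View pics/a_wrist.png

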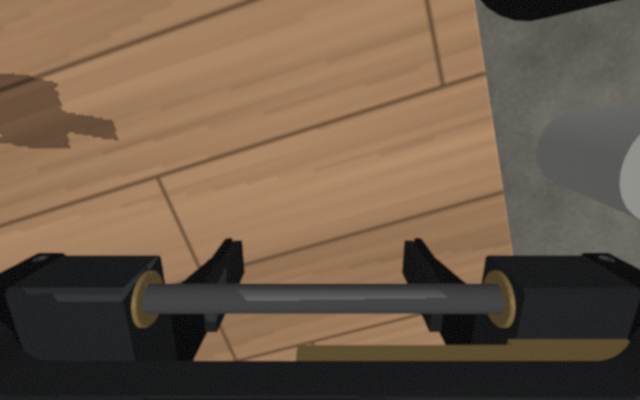

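The scene view shows the scoop on its mat at about (303,175), the tray with balls at (350,218) and the part-open tumbler with its knob at (450,250). The can, tape and bottle are on the left. Next I'll measure poses from depth.

```bash
cat > h.py <<'E'
from rig import bot
import numpy as np, cv2
def cloud(c):
    d=c["depth"]; K=c["K"]; W=c["world_to_cam"]
    v,u=np.mgrid[0:400,0:640]
    X=(u-K[0,2])/K[0,0]*d; Y=(v-K[1,2])/K[1,1]*d
    P=np.stack([X,-Y,-d],-1)
    R=W[:3,:3];t=W[:3,3]
    Pw=(P-t)@R
    Pw[d<=0]=np.nan
    return Pw
def proj(c,p):
    W=c["world_to_cam"];K=c["K"];q=W[:3,:3]@np.asarray(p,float)+W[:3,3]
    return np.array([K[0,0]*q[0]/-q[2]+K[0,2], K[1,1]*(-q[1])/-q[2]+K[1,2]])
E
python3 - <<'E'
from h import *
for n in ["scene","side"]:
    c=bot.capture(n); P=cloud(c)
    for l in ["tumbler","cover","cover_knob","tray","scoop","scoop_grip","mat","ball1","paint_can","oil_bottle","tape_roll"]:
        for r in bot.regions_of(l,c)[:(12 if l=="ball1" else 2)]:
            m=r["region"].astype(bool); q=P[m]; q=q[~np.isnan(q[:,0])]
            if len(q)<5: print(n,l,r["p"],len(q));continue
            rect=cv2.minAreaRect(q[:,:2].astype(np.float32))
            print(n,l,round(r["p"],2),m.sum(),"med",q.mean(0).round(3),"lo",np.percentile(q,2,axis=0).round(3),"hi",np.percentile(q,98,axis=0).round(3),"rect",np.round(rect[0],3),np.round(rect[1],3),round(rect[2],1))
    np.savez(f"a_{n}.npz",P=P,px=c["pixels"],K=c["K"],W=c["world_to_cam"])
E
```

```text
scene tumbler 0.62 11555 med [0.549 0.283 0.088] lo [0.404 0.183 0.015] hi [0.661 0.363 0.122] rect [0.461 0.227] [0.27  0.381] 83.5
scene tumbler 0.3 598 med [ 0.528 -0.269  0.042] lo [ 0.487 -0.315  0.003] hi [ 0.549 -0.231  0.105] rect [ 0.495 -0.338] [0.239 0.075] 69.0
scene cover_knob 0.63 3667 med [0.535 0.276 0.119] lo [0.462 0.2   0.115] hi [0.603 0.343 0.151] rect [0.525 0.271] [0.151 0.159] 84.5
scene tray 0.6 3986 med [ 0.556 -0.009  0.03 ] lo [ 0.424 -0.07   0.003] hi [0.686 0.052 0.06 ] rect [ 0.55 -0.04] [0.164 0.264] 82.9
scene scoop 0.84 535 med [ 0.531 -0.268  0.045] lo [ 0.495 -0.314  0.003] hi [ 0.549 -0.231  0.105] rect [ 0.518 -0.303] [0.151 0.058] 82.4
scene scoop 0.5 57 med [ 0.487 -0.025  0.022] lo [ 0.476 -0.034  0.012] hi [ 0.496 -0.018  0.029] rect [ 0.483 -0.026] [0.018 0.027] 85.6
scene scoop_grip 0.82 558 med [ 0.53  -0.265  0.044] lo [ 0.495 -0.312  0.004] hi [ 0.549 -0.231  0.105] rect [ 0.521 -0.272] [0.06  0.085] 1.2
scene mat 0.94 1479 med [ 0.545 -0.256  0.004] lo [ 0.45  -0.351  0.001] hi [ 0.624 -0.182  0.008] rect [ 0.534 -0.272] [0.179 0.172] 7
[... 3380 characters left out ...]
.011 0.016] 58.5
side ball1 0.41 67 med [ 0.484 -0.005  0.025] lo [ 0.476 -0.01   0.022] hi [0.493 0.002 0.029] rect [ 0.485 -0.004] [0.02  0.013] 0.9
side paint_can 0.88 2129 med [0.756 0.143 0.071] lo [0.725 0.116 0.003] hi [0.809 0.2   0.111] rect [0.825 0.264] [0.327 0.099] 62.6
side oil_bottle 0.67 3046 med [ 0.74  -0.173  0.095] lo [ 0.722 -0.197  0.004] hi [ 0.769 -0.139  0.19 ] rect [1.231 0.141] [1.199 0.081] 32.9
side oil_bottle 0.23 111 med [ 0.484 -0.004  0.024] lo [ 0.464 -0.044  0.004] hi [0.497 0.019 0.056] rect [ 0.48 -0.01] [0.08  0.025] 61.2
side tape_roll 0.89 742 med [0.773 0.008 0.018] lo [ 0.74  -0.027  0.003] hi [0.813 0.047 0.027] rect [0.778 0.012] [0.079 0.078] 28.2
```

```bash
python3 - <<'E'
import numpy as np,cv2
for n in ["scene","side"]:
    f=np.load(f"a_{n}.npz");P=f["P"];px=f["px"].astype(int)
    def rect(m,l):
        q=P[m]; r=cv2.minAreaRect(q[:,:2].astype(np.float32)); print(n,l,len(q),np.round(r[0],4),np.round(r[1],4),round(r[2],1))
        return q
    x,y,z=P[...,0],P[...,1],P[...,2]
    b,g,r_=px[...,0],px[...,1],px[...,2]
    tz=(x>.35)&(x<.72)&(y>.14)&(y<.4)
    rails=tz&(abs(z-.120)<.0022)&(b>150)
    # separate rails
    R=P[rails]; 
    rect(rails,"rails")
    a=np.deg2rad(-6.5)
    for th in [83,-7]: pass
    # sides by residual
    c0=R[:,:2].mean(0)
    for a in np.deg2rad([-7.5]):
        d=np.array([np.cos(a),np.sin(a)]);nn=np.array([-d[1],d[0]])
        s=(R[:,:2]-c0)@nn; t=(R[:,:2]-c0)@d
        h,e=np.histogram(s,20); print(h,e[[0,-1]])
        for sg,mm in (("lo",s<s.min()+.012),("hi",s>s.max()-.012)):
            p=np.polyfit(t[mm],s[mm],1); print(sg,mm.sum(),"slope deg",np.rad2deg(p[0]),"mean s",s[mm].mean(),"t",np.percentile(t[mm],[1,99]), "pts", (c0+d*t[mm].min()+nn*s[mm].mean()).round(4),(c0+d*t[mm].max()+nn*s[mm].mean()).round(4))
    knob=tz&(z>.125)&(z<.16)&(px.max(-1)<70)
    q=rect(knob,"knob");
    rect(tz&(z>.1505)&(z<.156),"knobtop")
    blue=(x>.38)&(x<.72)&(y>-.11)&(y<.1)&(b>r_+40)&(b>g+30)
    rect(blue&(z>.051)&(z<.06),"trayrim"); rect(blue&(z>.03),"tray>30");rect(blue&(z>.063),"traynear")
    yel=(r_>120)&(g>100)&(b<80)&(y<-.2)&(x<.62)&(x>.45)&(z>.05)&(z<.12)
    rect(yel,"handle"); q=rect(yel&(z>.101),"handletop"); print(q.mean(0))
    mt=(x>.4)&(x<.68)&(y<-.15)&(y>-.4)&(z<.01)&(px.max(-1)<60)
    rect(mt,"mat")
E
```

```text
scene rails 2572 [0.524  0.2713] [0.1671 0.2615] 83.1
[220 100 120  99 100  94  78  80  84  94 107 125 136 125 141 150 146 140
 113 320] [-0.09217973  0.07649046]
lo 261 slope deg 0.6411486463521007 mean s -0.0865036964078324 t [-0.13825928  0.11725296] pts [0.385  0.2105] [0.6437 0.1765]
hi 351 slope deg 0.5843241311724718 mean s 0.07157919027858012 t [-0.13935678  0.11621374] pts [0.4048 0.3674] [0.6633 0.3334]
scene knob 182 [0.5054 0.275 ] [0.0224 0.0231] 47.6
scene knobtop 74 [0.5047 0.2747] [0.02   0.0211] 15.3
scene trayrim 535 [ 0.5528 -0.011 ] [0.1039 0.2634] 82.5
scene tray>30 1942 [ 0.5531 -0.0106] [0.105  0.2643] 82.9
scene traynear 70 [0.4255 0.0069] [0.0943 0.0064] 82.7
scene handle 162 [ 0.5255 -0.2702] [0.0147 0.0466] 1.8
scene handletop 43 [ 0.5247 -0.2708] [0.0452 0.0135] 89.2
[ 0.52543353 -0.27021383  0.10397945]
scene mat 1497 [ 0.5552 -0.2982] [0.223  0.2239] 79.0
side rails 2179 [0.5225 0.2719] [0.1715 0.2618] 83.5
[288 103 133 121 111  94  91 101  99  94  88  81  95  82  81  86  73  78
 180 100] [-0.07835294  0.09491789]
lo 333 slope deg 0.77384875632874 mean s -0.07289869284210107 t [-0.12955576  0.12623568] pts [0.3836 0.2091] [0.6432 0.1749]
hi 214 slope deg 0.5513055706702302 mean s 0.0866150688410975 t [-0.13126693  0.12573114] pts [0.4026 0.3675] [0.6612 0.3334]
side knob 134 [0.4995 0.2705] [0.0177 0.0195] 83.2
side knobtop 52 [0.5004 0.2735] [0.0218 0.022 ] 45.5
side trayrim 964 [ 0.5509 -0.0095] [0.1018 0.2632] 82.7
side tray>30 3432 [ 0.5508 -0.0098] [0.1026 0.2633] 82.7
side traynear 126 [0.4226 0.006 ] [0.0988 0.0047] 82.9
side handle 801 [ 0.5216 -0.2723] [0.0146 0.0443] 0.3
side handletop 275 [ 0.5218 -0.2725] [0.0146 0.0438] 1.3
[ 0.52090799 -0.27320959  0.10376535]
side mat 4619 [ 0.5326 -0.2687] [0.1689 0.169 ] 78.8
```

```bash
cat > go.py <<'E'
# usage: go.py x y z(TCP target) jawangle_deg : prints offsets needed in the tool frame (after spinning)
import sys
from h import *
def plan(x,y,z,ang):
    s=bot.read_state(); R=s["tcp_rot"]; p=s["position"]
    cur=np.degrees(np.arctan2(R[1,2],R[0,2]))
    d=(ang-cur+180)%360-180
    a=np.radians(ang); ax=np.stack([[0,0,-1],[-np.sin(a),np.cos(a),0],[np.cos(a),np.sin(a),0]],1)
    print("t",round(s["time_s"],2),"jaw now",round(cur,2),"tilt",np.degrees(np.arccos(-R[2,0])).round(2),"pos",p.round(4),"spin",round(-np.radians(d),4),"offset(after spin)",(ax.T@(np.array([x,y,z])-p)).round(4),"offset(cur)",(R.T@(np.array([x,y,z])-p)).round(4),"F",s["force"].round(1),"open",round(s["opening"],3),"j6",s["joint_positions"].round(1))
if __name__=="__main__": plan(*map(float,sys.argv[1:]))
E
python3 -m crank '[{"offset":[0,0,0],"spin":-0.089},{"offset":[0,0,0],"spin":-0.089},{"offset":[0,-0.0355,-0.0283],"spin":0},{"offset":[0,-0.0355,-0.0283],"spin":0},{"offset":[0,-0.0355,-0.0283],"spin":0},{"offset":[0,-0.0355,-0.0283],"spin":0},{"offset":[0,-0.0355,-0.0283],"spin":0},{"offset":[0,-0.0355,-0.0283],"spin":0},{"offset":[0,-0.0355,-0.0283],"spin":0},{"offset":[0,-0.0355,-0.0283],"spin":0},{"offset":[0,-0.0355,-0.0283],"spin":0},{"offset":[0,-0.0355,-0.0283],"spin":0}]' 0.087; python3 go.py 0.5025 0.274 0.306 83.2
```

```text
time_s: 2.55
position: [0.5031, 0.2726, 0.405]
tcp_rot: [[0.001, -0.993, 0.12], [0.0, 0.12, 0.993], [-1.0, -0.0, 0.0]]
force: [0.0, 0.6, -0.5]
opening: 0.998
t 2.55 jaw now 83.13 tilt 0.03 pos [0.5031 0.2726 0.405 ] spin -0.0012 offset(after spin) [0.099  0.0008 0.0013] offset(cur) [0.099  0.0009 0.0013] F [ 0.   0.6 -0.5] open 0.998 j6 [ 17.3  26.1  89.8   0.   64.  -65.9]
```

```bash
python3 -m crank '[{"offset":[0.033,0,0],"spin":0},{"offset":[0.033,0,0],"spin":0},{"offset":[0.033,0,0],"spin":0},{"offset":[0,0,0],"spin":0}]' ; python3 - <<'E'
from h import *
c=bot.capture("side"); cv2.imwrite("pics/b_side.png",c["pixels"])
c=bot.capture("wrist"); cv2.imwrite("pics/b_wrist.png",c["pixels"])
E
```

```text
time_s: 2.95
position: [0.5014, 0.2736, 0.3029]
tcp_rot: [[-0.006, -0.993, 0.121], [-0.001, 0.121, 0.993], [-1.0, 0.005, -0.002]]
force: [-0.6, -0.8, 0.5]
opening: 1.0
```

View pics/b_side.png

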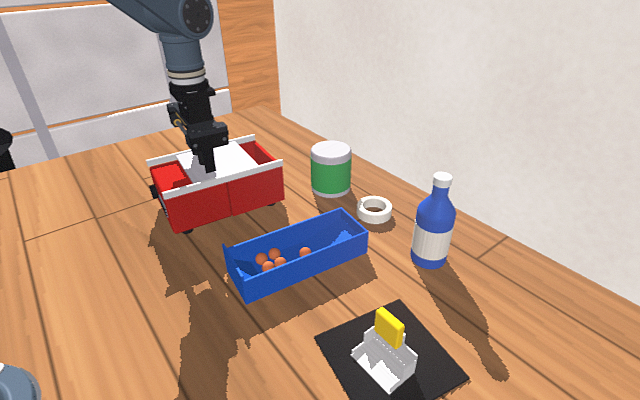

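View pics/b_wrist.png

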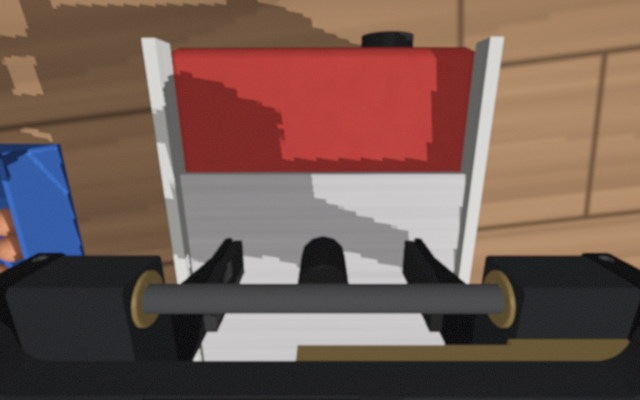

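The knob is centred between the fingers, at wrist pixel (322,262). I'll close on it.

```bash
python3 -m crank '[{"offset":[0,0,0],"spin":0},{"offset":[0,0,0],"spin":0},{"offset":[0,0,0],"spin":0},{"offset":[0,0,0],"spin":0},{"offset":[0,0,0],"spin":0},{"offset":[0,0,0],"spin":0},{"offset":[0,0,0],"spin":0}]' 0.01; python3 -m crank '[{"offset":[0,0.01,0],"spin":0},{"offset":[0,0.01,0],"spin":0},{"offset":[0,0.01,0],"spin":0},{"offset":[0,0.01,0],"spin":0},{"offset":[0,0.01,0],"spin":0}]'
```

```text
time_s: 3.75
position: [0.502, 0.274, 0.3058]
tcp_rot: [[-0.0, -0.993, 0.12], [-0.0, 0.12, 0.993], [-1.0, 0.0, -0.0]]
force: [-0.1, -0.2, -0.7]
opening: 0.446
time_s: 4.25
position: [0.4511, 0.2802, 0.3058]
tcp_rot: [[-0.0, -0.993, 0.119], [-0.0, 0.119, 0.993], [-1.0, 0.0, -0.0]]
force: [0.1, 0.3, 0.0]
opening: 0.12
```

The fingers were still at 0.45 when I moved, so they slipped past the knob. I'll open, go back and wait longer.

```bash
python3 -m crank '[{"offset":[0,0,0],"spin":0},{"offset":[0,0,0],"spin":0},{"offset":[0,0,0],"spin":0},{"offset":[0,0,0],"spin":0},{"offset":[0,0,0],"spin":0},{"offset":[0,0,0],"spin":0},{"offset":[0,0,0],"spin":0},{"offset":[0,0,0],"spin":0},{"offset":[0,0,0],"spin":0},{"offset":[0,0,0],"spin":0}]' 0.06;  python3 - <<'E'
from h import *
print(bot.read_state()["opening"])
c=bot.capture("wrist"); cv2.imwrite("pics/c_wrist.png",c["pixels"])
c=bot.capture("side");P=cloud(c);px=c["pixels"].astype(int)
x,y,z=P[...,0],P[...,1],P[...,2]
m=(abs(z-.118)<.002)&(px.min(-1)>120)&(y>.22)&(y<.32)&(x>.4)&(x<.7)
q=P[m]; a=np.radians(-6.8); t=(q[:,:2]-[.5233,.2715])@[np.cos(a),np.sin(a)]
print("cover tumbler-x range",np.percentile(t,[.5,99.5]))
E
```

```text
time_s: 5.25
position: [0.4523, 0.2801, 0.3058]
tcp_rot: [[0.0, -0.993, 0.12], [0.0, 0.12, 0.993], [-1.0, -0.0, 0.0]]
force: [-0.5, -0.4, -1.1]
opening: 0.687
0.686747560227432
cover tumbler-x range [-0.06660847  0.0740591 ]
```

View pics/c_wrist.png

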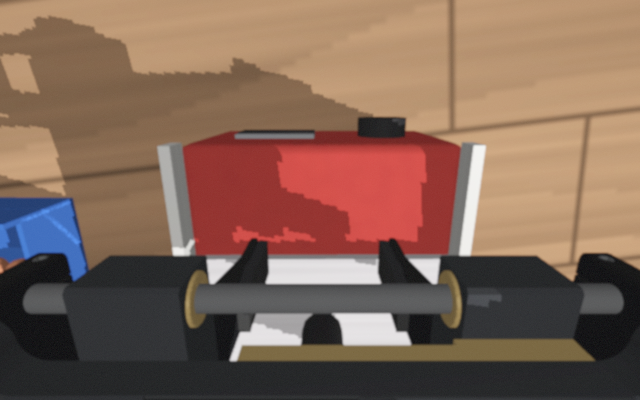

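```bash
python3 -m crank '[{"offset":[0,-0.0127,0],"spin":0},{"offset":[0,-0.0127,0],"spin":0},{"offset":[0,-0.0127,0],"spin":0},{"offset":[0,-0.0127,0],"spin":0},{"offset":[0,0,0],"spin":0}]'; python3 -m crank '[{"offset":[0,0,0],"spin":0},{"offset":[0,0,0],"spin":0},{"offset":[0,0,0],"spin":0},{"offset":[0,0,0],"spin":0},{"offset":[0,0,0],"spin":0},{"offset":[0,0,0],"spin":0},{"offset":[0,0,0],"spin":0},{"offset":[0,0,0],"spin":0},{"offset":[0,0,0],"spin":0},{"offset":[0,0,0],"spin":0}]' 0.01
```

```text
time_s: 5.85
position: [0.5054, 0.2736, 0.3059]
tcp_rot: [[0.003, -0.993, 0.121], [0.001, 0.121, 0.993], [-1.0, -0.003, 0.001]]
force: [-0.2, -0.8, 0.3]
opening: 0.688
time_s: 6.85
position: [0.5025, 0.2736, 0.3058]
tcp_rot: [[-0.001, -0.993, 0.119], [-0.001, 0.119, 0.993], [-1.0, 0.001, -0.001]]
force: [-0.6, -4.0, 4.0]
opening: 0.262
```

Now it's held (opening 0.262 is about 23 mm). I'll pull it open.

```bash
python3 -m crank '[{"offset":[0,0.008,0],"spin":0},{"offset":[0,0.008,0],"spin":0},{"offset":[0,0.008,0],"spin":0},{"offset":[0,0.008,0],"spin":0},{"offset":[0,0.008,0],"spin":0},{"offset":[0,0.008,0],"spin":0},{"offset":[0,0.006,0],"spin":0},{"offset":[0,0.004,0],"spin":0}]'; python3 -m crank '[{"offset":[0,0.002,0],"spin":0},{"offset":[0,0.002,0],"spin":0},{"offset":[0,0.001,0],"spin":0},{"offset":[0,0,0],"spin":0},{"offset":[0,0,0],"spin":0}]'
```

```text
time_s: 7.65
position: [0.4449, 0.2805, 0.3058]
tcp_rot: [[0.0, -0.993, 0.119], [-0.001, 0.119, 0.993], [-1.0, -0.0, -0.001]]
force: [0.1, -5.7, 0.6]
opening: 0.269
time_s: 8.15
position: [0.4401, 0.281, 0.3058]
tcp_rot: [[-0.0, -0.993, 0.119], [-0.001, 0.119, 0.993], [-1.0, 0.0, -0.001]]
force: [-0.9, -5.2, 2.3]
opening: 0.269
```

```bash
python3 -m crank '[{"offset":[0,0.002,0],"spin":0},{"offset":[0,0.001,0],"spin":0},{"offset":[0,0,0],"spin":0},{"offset":[0,0,0],"spin":0}]'
```

```text
time_s: 8.55
position: [0.4389, 0.2812, 0.3058]
tcp_rot: [[0.005, -0.993, 0.118], [-0.002, 0.118, 0.993], [-1.0, -0.005, -0.001]]
force: [4.5, -7.3, -1.1]
opening: 0.27
```

```bash
python3 -m crank '[{"offset":[0,0,0],"spin":0},{"offset":[0,0,0],"spin":0},{"offset":[0,0,0],"spin":0},{"offset":[0,0,0],"spin":0},{"offset":[0,0,0],"spin":0},{"offset":[0,0,0],"spin":0}]' 0.06; python3 -m crank '[{"offset":[-0.04,0,0],"spin":0},{"offset":[-0.04,0,0],"spin":0},{"offset":[-0.04,0,0],"spin":0},{"offset":[0,0,0],"spin":0}]'
python3 - <<'E'
from h import *
c=bot.capture("side");P=cloud(c);px=c["pixels"].astype(int)
cv2.imwrite("pics/d_side.png",c["pixels"])
x,y,z=P[...,0],P[...,1],P[...,2]
m=(abs(z-.118)<.002)&(px.min(-1)>120)&(y>.22)&(y<.32)&(x>.37)&(x<.7)
q=P[m]; a=np.radians(-6.8); t=(q[:,:2]-[.5233,.2715])@[np.cos(a),np.sin(a)]
print("cover tumbler-x range",np.percentile(t,[.5,99.5]))
c=bot.capture("wrist"); cv2.imwrite("pics/d_wrist.png",c["pixels"])
E
```

```text
time_s: 9.15
position: [0.4371, 0.2821, 0.3058]
tcp_rot: [[0.0, -0.993, 0.119], [0.0, 0.119, 0.993], [-1.0, -0.0, 0.0]]
force: [0.2, -1.0, 0.0]
opening: 0.665
time_s: 9.55
position: [0.4386, 0.2826, 0.4313]
tcp_rot: [[0.012, -0.993, 0.119], [0.005, 0.119, 0.993], [-1.0, -0.011, 0.006]]
force: [1.1, 0.4, -0.8]
opening: 0.691
cover tumbler-x range [-0.13018327  0.01181112]
```

View pics/d_side.png

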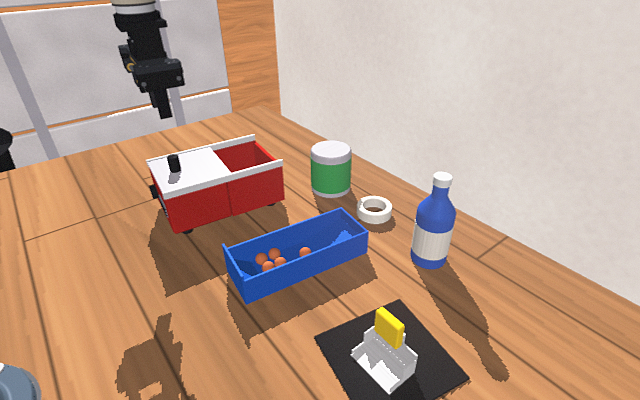

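The cover now spans tumbler x -130 to 12 mm, so it is fully open. Next is the scoop: turn, then travel above everything.

```bash
python3 -m crank '[{"offset":[0,0,0],"spin":0.144},{"offset":[0,0,0],"spin":0.144},{"offset":[0,0,0],"spin":0.144},{"offset":[0,0,0],"spin":0.144},{"offset":[0,0,0],"spin":0.144},{"offset":[0,0,0],"spin":0.144},{"offset":[0,0,0],"spin":0.144},{"offset":[0,0,0],"spin":0.144},{"offset":[0,0,0],"spin":0.144},{"offset":[0,0,0],"spin":0.144},{"offset":[0,0,0],"spin":0}]' 0.087; python3 go.py 0.5233 -0.2715 0.40 0.5
```

```text
time_s: 10.75
position: [0.4367, 0.2817, 0.4238]
tcp_rot: [[-0.004, -0.011, 1.0], [-0.001, 1.0, 0.011], [-1.0, -0.001, -0.004]]
force: [0.6, -0.8, -1.0]
opening: 0.999
t 10.75 jaw now 0.64 tilt 0.24 pos [0.4367 0.2817 0.4238] spin 0.0024 offset(after spin) [ 0.0238 -0.5539  0.0817] offset(cur) [ 0.0243 -0.5541  0.0805] F [ 0.6 -0.8 -1. ] open 0.999 j6 [20.5 20.8 95.7  0.  63.7 19.8]
```

```bash
python3 -m crank '[{"offset":[0,-0.046,0.0067],"spin":0},{"offset":[0,-0.046,0.0067],"spin":0},{"offset":[0,-0.046,0.0067],"spin":0},{"offset":[0,-0.046,0.0067],"spin":0},{"offset":[0,-0.046,0.0067],"spin":0},{"offset":[0,-0.046,0.0067],"spin":0},{"offset":[0,0,0],"spin":0},{"offset":[0,0,0],"spin":0}]'
python3 - <<'E'
from h import *
c=bot.capture("wrist"); cv2.imwrite("pics/e_wrist.png",c["pixels"])
np.savez("e_wrist.npz",P=cloud(c),px=c["pixels"],K=c["K"],W=c["world_to_cam"])
E
```

```text
time_s: 11.55
position: [0.4803, 0.0053, 0.4247]
tcp_rot: [[-0.003, -0.01, 1.0], [0.001, 1.0, 0.01], [-1.0, 0.001, -0.003]]
force: [-0.1, 0.7, 0.7]
opening: 0.999
```

View pics/e_wrist.png

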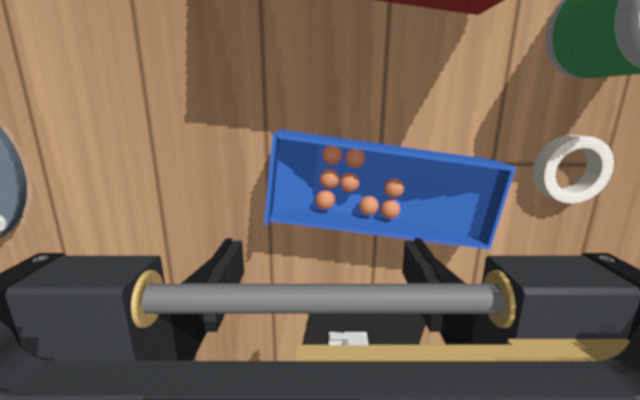

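Eight balls show in the tray, at pixels x 322–395, y 155–210. I'll compute their tray coordinates.

```bash
cat > balls.py <<'E'
from h import *
def balls(px,K,W,zc=0.016,draw=None):
    hsv=cv2.cvtColor(px,cv2.COLOR_BGR2HSV)
    m=((hsv[...,0]<13)&(hsv[...,1]>110)&(hsv[...,2]>70)&(px[...,1]>35)).astype(np.uint8)
    R=W[:3,:3];t=W[:3,3];C=-R.T@t
    o=[]
    n,lab,st,ce=cv2.connectedComponentsWithStats(m)
    for i in range(1,n):
        if st[i,4]<40: continue
        u,v=ce[i]; d=R.T@np.array([(u-K[0,2])/K[0,0],-(v-K[1,2])/K[1,1],-1]); s=(zc-C[2])/d[2]
        o.append((np.r_[C+s*d],st[i,4],(u,v)))
    return o
def T(p,o,yaw):
    a=np.radians(yaw);d=np.asarray(p)[:2]-np.array(o); return np.array([d@[np.cos(a),np.sin(a)],d@[-np.sin(a),np.cos(a)]])
TRAY=((.547,-.0095),-7.2); TUM=((.5233,.2715),-6.8)
E
python3 - <<'E'
from balls import *
f=np.load("e_wrist.npz")
for p,a,uv in balls(f["px"],f["K"],f["W"]): print(p.round(3),T(p,*TRAY).round(3),a,np.round(uv))
# tray outline from blue points
P=f["P"];px=f["px"].astype(int)
b=(px[...,0]>px[...,2]+40)&(px[...,0]>px[...,1]+30)&(P[...,2]>.045)&(P[...,2]<.075)&(P[...,0]>.38)&(P[...,0]<.72)&(abs(P[...,1])<.12)
q=P[b]; r=cv2.minAreaRect(q[:,:2].astype(np.float32)); print(r,len(q),np.percentile(q[:,2],[5,50,95]))
E
```

```text
[0.598 0.183 0.016] [0.026 0.198] 301 [438.   7.]
[0.489 0.027 0.016] [-0.062  0.029] 225 [332. 155.]
[0.516 0.023 0.016] [-0.035  0.029] 223 [355. 158.]
[ 0.486 -0.002  0.016] [-0.061 -0.   ] 229 [329. 178.]
[ 0.511 -0.006  0.016] [-0.037 -0.001] 225 [349. 182.]
[ 0.565 -0.013  0.016] [ 0.019 -0.001] 231 [394. 188.]
[ 0.481 -0.028  0.016] [-0.063 -0.027] 225 [325. 199.]
[ 0.536 -0.036  0.016] [-0.008 -0.027] 216 [368. 205.]
[ 0.562 -0.04   0.016] [ 0.019 -0.028] 210 [389. 209.]
((0.5501298904418945, -0.011028513312339783), (0.09840087592601776, 0.26259589195251465), 82.69596862792969) 3725 [0.04639819 0.05551408 0.06891402]
```

```bash
python3 -m crank '[{"offset":[0,-0.046,0.0072],"spin":0},{"offset":[0,-0.046,0.0072],"spin":0},{"offset":[0,-0.046,0.0072],"spin":0},{"offset":[0,-0.046,0.0072],"spin":0},{"offset":[0,-0.046,0.0072],"spin":0},{"offset":[0,-0.046,0.0072],"spin":0},{"offset":[0.02,0,0],"spin":0},{"offset":[0,0,0],"spin":0}]'; python3 - <<'E'
from h import *
for n in ["scene","side"]:
    c=bot.capture(n);P=cloud(c);px=c["pixels"].astype(int)
    cv2.imwrite(f"pics/f_{n}.png",c["pixels"])
    x,y,z=P[...,0],P[...,1],P[...,2];b,g,r=px[...,0],px[...,1],px[...,2]
    m=(r>120)&(g>100)&(b<80)&(y<-.18)&(x<.65)&(x>.42)&(z>.101)&(z<.12)
    print(n,cv2.minAreaRect(P[m][:,:2].astype(np.float32)),m.sum())
E
python3 go.py 0.5233 -0.2715 0.25 0.5
```

```text
time_s: 12.4
position: [0.5265, -0.268, 0.4027]
tcp_rot: [[-0.005, -0.013, 1.0], [0.005, 1.0, 0.013], [-1.0, 0.005, -0.005]]
force: [0.3, 1.3, -0.5]
opening: 1.004
scene ((0.523827075958252, -0.27355659008026123), (0.014683755114674568, 0.04729772359132767), 0.7237970232963562) 43
side ((0.5217239856719971, -0.2722247838973999), (0.014731052331626415, 0.04260766878724098), 1.1111501455307007) 280
t 12.5 jaw now 0.81 tilt 0.22 pos [ 0.5268 -0.267   0.4049] spin 0.0054 offset(after spin) [ 0.1549 -0.0044 -0.0035] offset(cur) [ 0.1549 -0.0048 -0.0031] F [0.5 0.2 0.3] open 1.0 j6 [-37.7  27.6  87.1   0.   65.5 -38.5]
```

View pics/f_side.png

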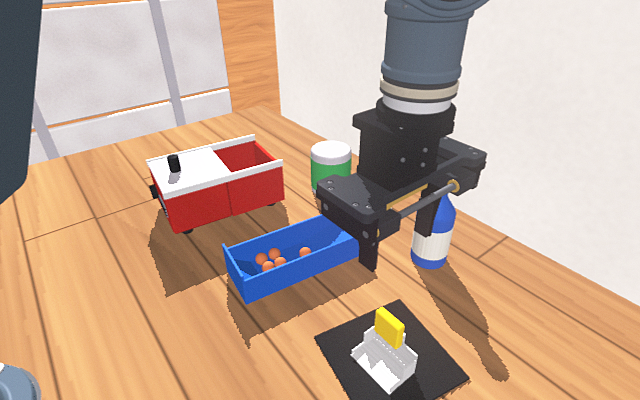

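```bash
python3 -m crank '[{"offset":[0.03,-0.005,-0.004],"spin":0},{"offset":[0.03,0,0],"spin":0},{"offset":[0.03,0,0],"spin":0},{"offset":[0.03,0,0],"spin":0},{"offset":[0.02,0,0],"spin":0},{"offset":[0.015,0,0],"spin":0},{"offset":[0,0,0],"spin":0},{"offset":[0,0,0],"spin":0}]'; python3 go.py 0.5228 -0.272 0.25 0.8
```

```text
time_s: 13.3
position: [0.5234, -0.273, 0.2516]
tcp_rot: [[0.0, -0.013, 1.0], [-0.0, 1.0, 0.013], [-1.0, -0.0, 0.0]]
force: [1.5, -0.5, -0.1]
opening: 0.999
t 13.3 jaw now 0.76 tilt 0.03 pos [ 0.5234 -0.273   0.2516] spin -0.0006 offset(after spin) [ 0.0016  0.001  -0.0006] offset(cur) [ 0.0016  0.001  -0.0006] F [ 1.5 -0.5 -0.1] open 0.999 j6 [-38.4  39.6  94.    0.   46.4 -39.2]
```

```bash
python3 -m crank '[{"offset":[0.0016,0,0],"spin":0},{"offset":[0,0,0],"spin":0},{"offset":[0,0,0],"spin":0},{"offset":[0,0,0],"spin":0},{"offset":[0,0,0],"spin":0},{"offset":[0,0,0],"spin":0},{"offset":[0,0,0],"spin":0},{"offset":[0,0,0],"spin":0},{"offset":[0,0,0],"spin":0},{"offset":[0,0,0],"spin":0},{"offset":[0,0,0],"spin":0},{"offset":[0,0,0],"spin":0}]' 0;python3 -m crank '[{"offset":[0,0,0],"spin":0},{"offset":[0,0,0],"spin":0},{"offset":[0,0,0],"spin":0},{"offset":[0,0,0],"spin":0},{"offset":[0,0,0],"spin":0},{"offset":[0,0,0],"spin":0}]'
```

```text
time_s: 14.5
position: [0.5228, -0.2743, 0.2491]
tcp_rot: [[0.0, -0.011, 1.0], [-0.0, 1.0, 0.011], [-1.0, -0.0, 0.0]]
force: [0.1, 0.3, -0.1]
opening: 0.159
time_s: 15.1
position: [0.5227, -0.2742, 0.2491]
tcp_rot: [[-0.0, -0.011, 1.0], [0.0, 1.0, 0.011], [-1.0, 0.0, -0.0]]
force: [-0.4, -0.3, -0.5]
opening: 0.16
```

```bash
python3 -m crank '[{"offset":[-0.015,0,0],"spin":0},{"offset":[-0.025,0,0],"spin":0},{"offset":[-0.03,0,0],"spin":0},{"offset":[-0.03,0,0],"spin":0},{"offset":[0,0,0],"spin":0.07},{"offset":[0,0,0],"spin":0.07},{"offset":[0,0,0],"spin":0}]'; python3 go.py 0.6224 -0.021 0.35 -7.25;
```

```text
time_s: 15.8
position: [0.5225, -0.274, 0.3493]
tcp_rot: [[-0.0, 0.129, 0.992], [0.0, 0.992, -0.129], [-1.0, 0.0, -0.0]]
force: [0.0, 0.2, -1.3]
opening: 0.162
t 15.8 jaw now -7.38 tilt 0.02 pos [ 0.5225 -0.274   0.3493] spin -0.0024 offset(after spin) [-0.0007  0.2636  0.0672] offset(cur) [-0.0007  0.2637  0.0666] F [ 0.   0.2 -1.3] open 0.162 j6 [-38.5  31.4  90.4  -0.   58.2 -31.1]
```

```bash
python3 -m crank '[{"offset":[0,0.02,0.005],"spin":0},{"offset":[0,0.03,0.0075],"spin":0},{"offset":[0,0.03,0.0075],"spin":0},{"offset":[0,0.03,0.0075],"spin":0},{"offset":[0,0.03,0.0075],"spin":0},{"offset":[0,0.03,0.0075],"spin":0},{"offset":[0,0.03,0.0075],"spin":0},{"offset":[0,0.03,0.0075],"spin":0},{"offset":[0,0.02,0.005],"spin":0},{"offset":[0,0.0136,0.0042],"spin":0},{"offset":[0,0,0],"spin":0},{"offset":[0,0,0],"spin":0}]'; python3 - <<'E'
from h import *
c=bot.capture("wrist");cv2.imwrite("pics/g_wrist.png",c["pixels"]); np.savez("g_wrist.npz",P=cloud(c),px=c["pixels"],K=c["K"],W=c["world_to_cam"])
c=bot.capture("side");cv2.imwrite("pics/g_side.png",c["pixels"])
np.savez("g_side.npz",P=cloud(c),px=c["pixels"],K=c["K"],W=c["world_to_cam"])
c=bot.capture("scene");cv2.imwrite("pics/g_scene.png",c["pixels"])
E
python3 go.py 0.6224 -0.021 0.35 -7.25
```

```text
time_s: 17.0
position: [0.6226, -0.0218, 0.3488]
tcp_rot: [[-0.001, 0.128, 0.992], [-0.001, 0.992, -0.128], [-1.0, -0.001, -0.001]]
force: [0.1, -0.7, -0.9]
opening: 0.156
t 17.15 jaw now -7.46 tilt 0.04 pos [ 0.6225 -0.0225  0.349 ] spin -0.0036 offset(after spin) [-0.001   0.0015 -0.0003] offset(cur) [-0.001   0.0015 -0.0003] F [ 0.   0.2 -1.5] open 0.16 j6 [-12.3  33.8  85.4  -0.   60.8  -4.9]
```

View pics/g_side.png

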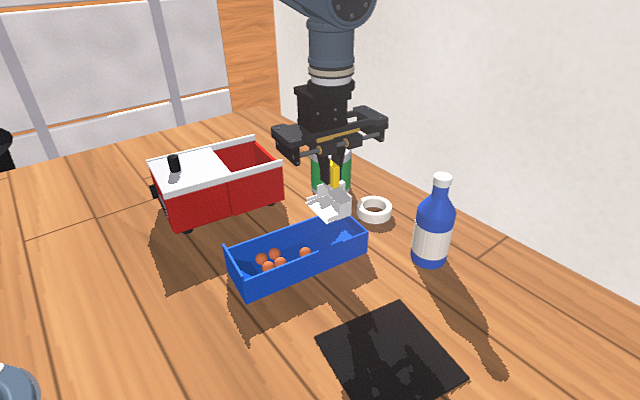

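View pics/g_wrist.png

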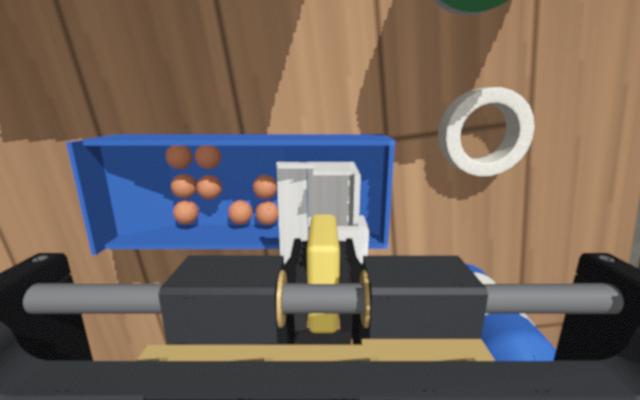

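View pics/g_scene.png

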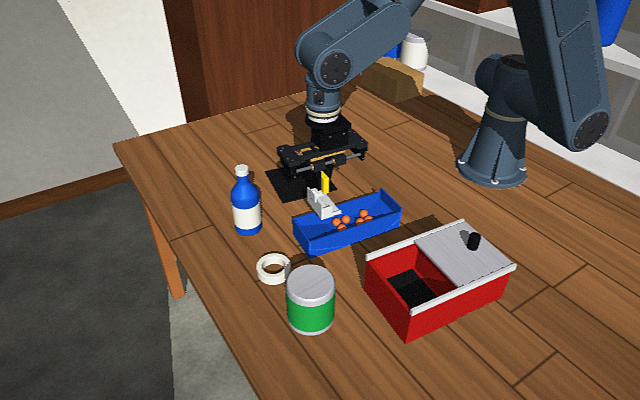

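```bash
python3 - <<'E'
from balls import *
s=bot.read_state();p=s["position"];R=s["tcp_rot"]
for n in ["wrist","side"]:
    f=np.load(f"g_{n}.npz");P=f["P"];px=f["px"].astype(int)
    q=(P-p)@R   # tool coords: x down,y lateral,z fore
    grey=(px.max(-1)-px.min(-1)<25)&(px.min(-1)>90)
    m=grey&(q[...,0]>.18)&(q[...,0]<.255)&(abs(q[...,1])<.06)&(abs(q[...,2])<.06)
    Q=q[m]; print(n,len(Q),"lo",np.percentile(Q,[0.5,2],axis=0).round(4).tolist(),"hi",np.percentile(Q,[98,99.5],axis=0).round(4).tolist())
    y=(px[...,2]>120)&(px[...,1]>100)&(px[...,0]<80)&(abs(q[...,1])<.06)&(abs(q[...,2])<.06)&(q[...,0]>.1)
    Q=q[y]; print(" handle",len(Q),np.percentile(Q,[1,99],axis=0).round(4).tolist())
E
```

```text
wrist 6050 lo [[0.187, -0.0282, -0.033], [0.1878, -0.021, -0.0323]] hi [[0.2436, 0.0419, 0.022], [0.2442, 0.042, 0.0232]]
 handle 696 [[0.1009, -0.0291, -0.0572], [0.3474, 0.0542, 0.0104]]
side 1260 lo [[0.1889, -0.0389, -0.0326], [0.19, -0.0382, -0.0316]] hi [[0.2439, 0.0421, 0.0198], [0.2445, 0.0429, 0.0222]]
 handle 340 [[0.1024, -0.0591, -0.0578], [0.3499, -0.001, 0.048]]
```

```bash
python3 - <<'E'
from balls import *
s=bot.read_state();p=s["position"];R=s["tcp_rot"]
f=np.load("g_wrist.npz");P=f["P"];px=f["px"].astype(int)
q=(P-p)@R
b=(px[...,0]>px[...,2]+40)&(px[...,0]>px[...,1]+30)&(abs(P[...,2]-.055)<.004)&(P[...,0]<.69)&(P[...,0]>.38)&(abs(P[...,1])<.12)
Q=q[b]; r=cv2.minAreaRect(Q[:,1:].astype(np.float32)); print(r,len(Q))
for lo,hi in ((-.02,.06),(-.1,-.02),(-.18,-.1)):
    k=(Q[:,2]>lo)&(Q[:,2]<hi); print(lo,hi,np.percentile(Q[k,1],[0.5,99.5]),k.sum())
for pp,a,uv in balls(f["px"],f["K"],f["W"]): print(T(pp,*TRAY).round(3),a)
E
```

```text
((0.002430364489555359, -0.07199205458164215), (0.2599819004535675, 0.09813269227743149), 89.90690612792969) 4201
-0.02 0.06 [-0.04580647  0.05162606] 1227
-0.1 -0.02 [-0.04629657  0.05150256] 941
-0.18 -0.1 [-0.046444    0.05134859] 1088
[-0.063  0.029] 414
[-0.035  0.029] 400
[-0.05  -0.001] 811
[ 0.018 -0.002] 374
[-0.064 -0.027] 383
[-0.009 -0.028] 357
[ 0.018 -0.029] 352
```

Scoop and tray centrelines agree within 1 mm and are parallel. I'll lower the scoop onto the far ramp behind the balls.

```bash
python3 -m crank '[{"offset":[0.025,0.001,0],"spin":0},{"offset":[0.025,0,0],"spin":0},{"offset":[0.02,0,0],"spin":0},{"offset":[0.008,0,0],"spin":0},{"offset":[0,0,0],"spin":0},{"offset":[0,0,0],"spin":0}]'; python3 go.py 0.6224 -0.021 0.27 -7.4
```

```text
time_s: 17.75
position: [0.6234, -0.021, 0.2719]
tcp_rot: [[0.001, 0.129, 0.992], [-0.0, 0.992, -0.129], [-1.0, -0.0, 0.001]]
force: [-0.1, 0.4, -1.7]
opening: 0.159
t 17.75 jaw now -7.43 tilt 0.08 pos [ 0.6234 -0.021   0.2719] spin -0.0005 offset(after spin) [ 0.0019 -0.0002 -0.0009] offset(cur) [ 0.0019 -0.0002 -0.0009] F [-0.1  0.4 -1.7] open 0.159 j6 [-12.2  39.7  88.4   0.   51.8  -4.7]
```

```bash
python3 -m crank '[{"offset":[0.0022,0,-0.006],"spin":0},{"offset":[0.0022,0,-0.006],"spin":0},{"offset":[0.0022,0,-0.006],"spin":0},{"offset":[0.0022,0,-0.006],"spin":0},{"offset":[0.0022,0,-0.006],"spin":0}]';python3 -m crank '[{"offset":[0.0022,0,-0.006],"spin":0},{"offset":[0.0022,0,-0.006],"spin":0},{"offset":[0.0022,0,-0.006],"spin":0},{"offset":[0.0022,0,-0.006],"spin":0},{"offset":[0.0022,0,-0.006],"spin":0},{"offset":[0,0,-0.002],"spin":0}]';  python3 - <<'E'
from h import *
c=bot.capture("wrist");cv2.imwrite("pics/i_wrist.png",c["pixels"])
c=bot.capture("side");cv2.imwrite("pics/i_side.png",c["pixels"])
E
python3 go.py 0.6224 -0.021 0.25 -7.25
```

```text
time_s: 18.25
position: [0.5989, -0.0177, 0.2654]
tcp_rot: [[0.025, 0.128, 0.991], [-0.006, 0.992, -0.128], [-1.0, -0.002, 0.026]]
force: [10.3, -0.8, 13.5]
opening: 0.159
time_s: 18.85
position: [0.5613, -0.0124, 0.2492]
tcp_rot: [[0.001, 0.129, 0.992], [-0.0, 0.992, -0.129], [-1.0, 0.0, 0.001]]
force: [0.4, -0.9, 0.7]
opening: 0.155
t 18.95 jaw now -7.4 tilt 0.01 pos [ 0.5613 -0.0124  0.2491] spin -0.0027 offset(after spin) [-0.0009 -0.0008  0.0617] offset(cur) [-0.0009 -0.0006  0.0617] F [ 1.3 -0.3  0.2] open 0.162 j6 [-12.7  38.3  98.4   0.   43.3  -5.3]
```

View pics/i_wrist.png

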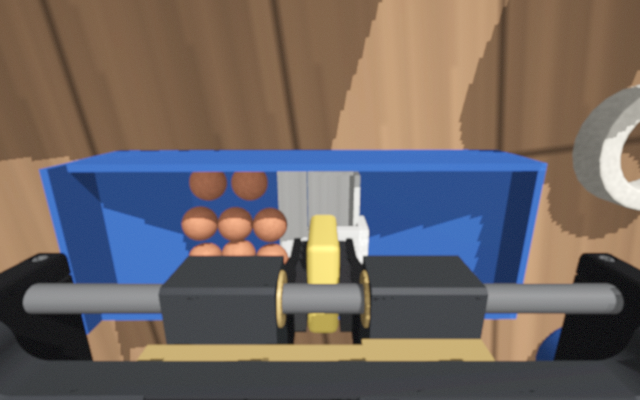

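View pics/i_side.png

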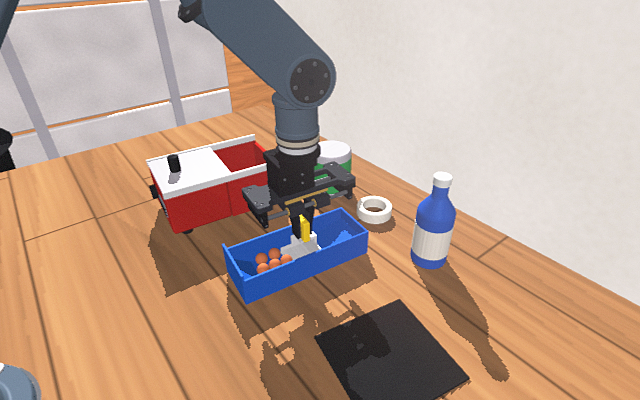

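All eight balls are gathered ahead of the lip (pixels x 185–285), and the pan is flat on the floor. I'll push on.

```bash
python3 -m crank '[{"offset":[-0.0005,0.0005,-0.006],"spin":0},{"offset":[0,0,-0.006],"spin":0},{"offset":[0,0,-0.006],"spin":0},{"offset":[0,0,-0.006],"spin":0},{"offset":[0,0,-0.006],"spin":0},{"offset":[0,0,-0.006],"spin":0}]';python3 -m crank '[{"offset":[0,0,-0.005],"spin":0},{"offset":[0,0,-0.005],"spin":0},{"offset":[0,0,-0.005],"spin":0},{"offset":[0,0,-0.004],"spin":0},{"offset":[0,0,0],"spin":0}]';  python3 - <<'E'
from h import *
c=bot.capture("wrist");cv2.imwrite("pics/j_wrist.png",c["pixels"])
c=bot.capture("side");cv2.imwrite("pics/j_side.png",c["pixels"])
E
python3 go.py 0.6224 -0.021 0.25 -7.25
```

```text
time_s: 19.55
position: [0.5252, -0.0072, 0.2496]
tcp_rot: [[-0.0, 0.129, 0.992], [0.0, 0.992, -0.129], [-1.0, 0.0, -0.0]]
force: [0.8, 0.7, -2.4]
opening: 0.157
time_s: 20.05
position: [0.5065, -0.0048, 0.2497]
tcp_rot: [[-0.001, 0.129, 0.992], [0.0, 0.992, -0.129], [-1.0, -0.0, -0.001]]
force: [0.9, 0.1, -2.9]
opening: 0.159
t 20.15 jaw now -7.4 tilt 0.05 pos [ 0.5068 -0.0048  0.2496] spin -0.0025 offset(after spin) [-0.0004 -0.0014  0.1167] offset(cur) [-0.0005 -0.0011  0.1167] F [ 0.8  0.3 -2.7] open 0.16 j6 [-13.2  35.7 106.3  -0.   38.1  -5.8]
```

View pics/j_wrist.png

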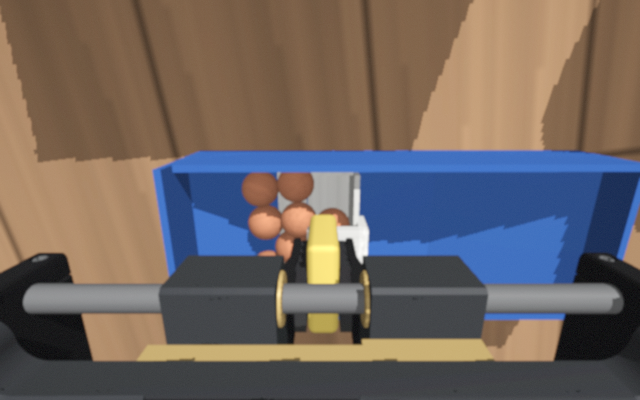

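View pics/j_side.png

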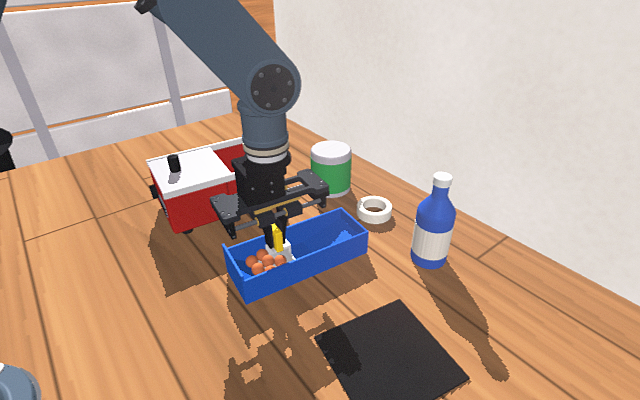

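```bash
python3 -m crank '[{"offset":[0,0,-0.004],"spin":0},{"offset":[-0.001,0,-0.004],"spin":0},{"offset":[-0.0035,0,-0.005],"spin":0},{"offset":[-0.0035,0,-0.005],"spin":0},{"offset":[-0.0035,0,-0.005],"spin":0},{"offset":[-0.0035,0,-0.005],"spin":0},{"offset":[-0.0035,0,-0.005],"spin":0},{"offset":[0,0,0],"spin":0}]';  python3 - <<'E'
from h import *
c=bot.capture("wrist");cv2.imwrite("pics/k_wrist.png",c["pixels"])
E
python3 go.py 0.6224 -0.021 0.25 -7.25
```

```text
time_s: 20.95
position: [0.4733, -0.0003, 0.2686]
tcp_rot: [[-0.001, 0.129, 0.992], [0.0, 0.992, -0.129], [-1.0, 0.0, -0.001]]
force: [0.8, -0.3, -2.9]
opening: 0.16
t 21.0 jaw now -7.4 tilt 0.04 pos [ 0.4737 -0.0005  0.2684] spin -0.0026 offset(after spin) [ 0.0184 -0.0016  0.1501] offset(cur) [ 0.0183 -0.0012  0.1501] F [ 0.5  0.7 -2.5] open 0.159 j6 [-13.6  32.2 110.4   0.   37.5  -6.2]
```

View pics/k_wrist.png

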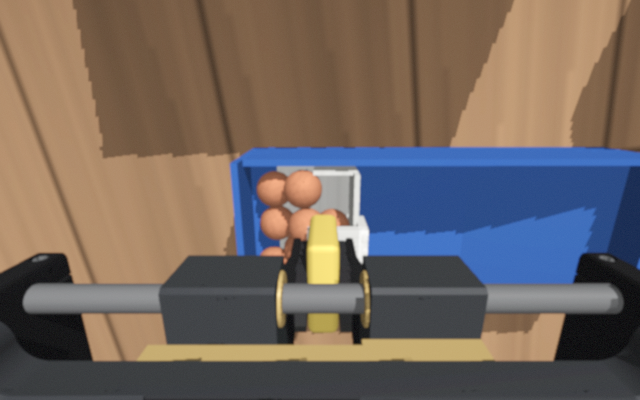

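```bash
python3 -m crank '[{"offset":[-0.0035,0,-0.0045],"spin":0},{"offset":[-0.0035,0,-0.0045],"spin":0},{"offset":[-0.003,0,-0.004],"spin":0},{"offset":[0,0,0],"spin":0}]';  python3 - <<'E'
from h import *
c=bot.capture("wrist");cv2.imwrite("pics/l_wrist.png",c["pixels"])
E
python3 go.py 0.6224 -0.021 0.25 -7.25
```

```text
time_s: 21.4
position: [0.4627, 0.0007, 0.2791]
tcp_rot: [[0.006, 0.129, 0.992], [-0.001, 0.992, -0.129], [-1.0, -0.001, 0.006]]
force: [2.7, -0.0, -2.5]
opening: 0.157
t 21.45 jaw now -7.41 tilt 0.18 pos [0.4621 0.0008 0.2788] spin -0.0029 offset(after spin) [ 0.0288 -0.0014  0.1618] offset(cur) [ 0.0293 -0.001   0.1617] F [ 1.5  0.3 -3.2] open 0.167 j6 [-13.8  30.4 111.7   0.   37.7  -6.4]
```

View pics/l_wrist.png

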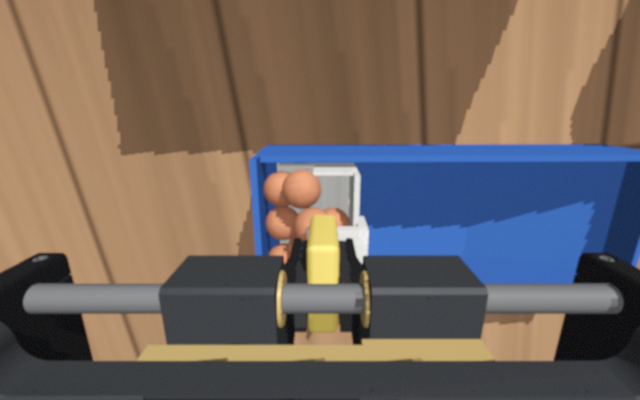

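Front balls are now pressed against the end wall with their centres over the lip. I'll lift slightly, then ease back and stop sharply so the balls settle toward the pan's back wall, all still over the tray.

```bash
python3 -m crank '[{"offset":[-0.004,0,-0.001],"spin":0},{"offset":[-0.006,0,0],"spin":0},{"offset":[-0.006,0,0],"spin":0},{"offset":[0,0,0],"spin":0}]';  python3 - <<'E'
from h import *
c=bot.capture("wrist");cv2.imwrite("pics/m_wrist.png",c["pixels"])
c=bot.capture("side");cv2.imwrite("pics/m_side.png",c["pixels"][150:350,150:450])
E
python3 go.py 0.6224 -0.021 0.25 -7.25
```

```text
time_s: 21.85
position: [0.4597, 0.0014, 0.2948]
tcp_rot: [[-0.001, 0.128, 0.992], [0.0, 0.992, -0.128], [-1.0, 0.0, -0.001]]
force: [0.1, 0.0, -3.8]
opening: 0.159
t 21.95 jaw now -7.38 tilt 0.1 pos [0.4597 0.0014 0.2943] spin -0.0023 offset(after spin) [ 0.0443 -0.0017  0.1642] offset(cur) [ 0.044  -0.0013  0.1643] F [ 0.1  0.2 -3. ] open 0.16 j6 [-13.8  28.6 111.3  -0.   40.2  -6.4]
```

View pics/m_wrist.png

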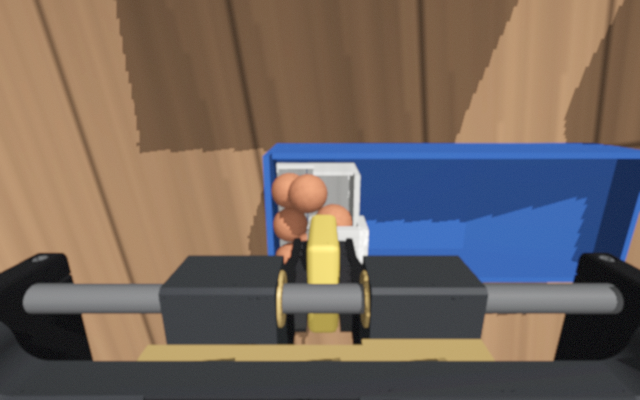

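View pics/m_side.png

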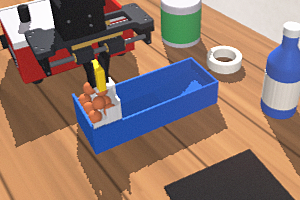

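```bash
python3 -m crank '[{"offset":[0,0,0.002],"spin":0},{"offset":[0,0,0.005],"spin":0},{"offset":[0,0,0.008],"spin":0},{"offset":[0,0,0.012],"spin":0},{"offset":[0,0,0.016],"spin":0},{"offset":[0,0,0.02],"spin":0},{"offset":[0,0,0.024],"spin":0},{"offset":[0,0,0],"spin":0},{"offset":[0,0,0],"spin":0},{"offset":[0,0,0],"spin":0}]';  python3 - <<'E'
from h import *
c=bot.capture("wrist");cv2.imwrite("pics/n_wrist.png",c["pixels"])
c=bot.capture("side");cv2.imwrite("pics/n_side.png",cv2.resize(c["pixels"][150:350,150:450],(750,500)))
E
python3 go.py 0.6224 -0.021 0.25 -7.25
```

```text
time_s: 22.95
position: [0.5459, -0.0098, 0.2937]
tcp_rot: [[-0.002, 0.129, 0.992], [0.001, 0.992, -0.129], [-1.0, 0.0, -0.002]]
force: [-1.0, 0.2, -1.8]
opening: 0.163
t 23.05 jaw now -7.39 tilt 0.1 pos [ 0.5458 -0.0098  0.2939] spin -0.0024 offset(after spin) [ 0.0439 -0.0015  0.0774] offset(cur) [ 0.0438 -0.0013  0.0775] F [-0.2  0.1 -2. ] open 0.162 j6 [-12.8  33.3  99.2  -0.   47.7  -5.4]
```

View pics/n_wrist.png

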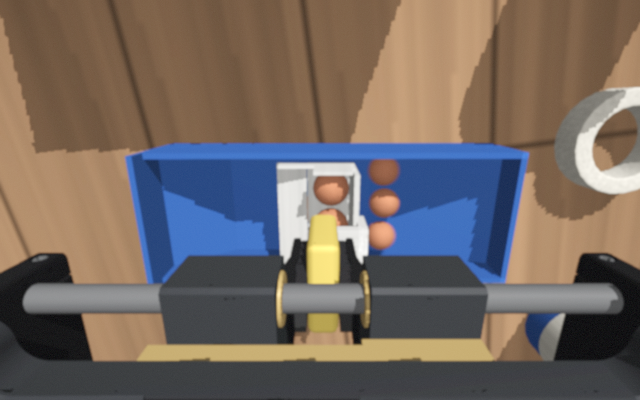

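View pics/n_side.png

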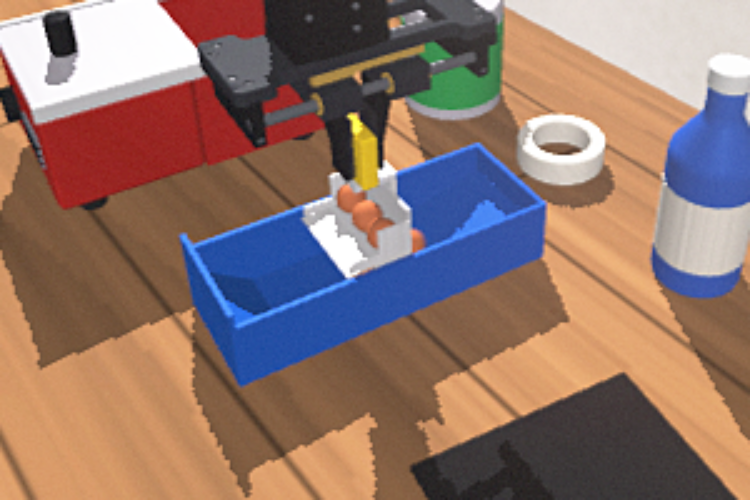

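Three balls sit at the pan's back wall. The other five are in the tray. I'll carry these three to the tub and test emptying there.

```bash
python3 -m crank '[{"offset":[-0.006,0,0],"spin":0},{"offset":[-0.012,0,0],"spin":0},{"offset":[-0.018,0,0],"spin":0},{"offset":[-0.02,0,0],"spin":0},{"offset":[-0.018,0,0],"spin":0},{"offset":[-0.012,0,0],"spin":0},{"offset":[-0.008,0,0],"spin":0},{"offset":[-0.004,0,0],"spin":-0.005},{"offset":[0,0,0],"spin":-0.005}]';python3 go.py 0.5966 0.2609 0.39 -6.8
```

```text
time_s: 23.95
position: [0.5466, -0.01, 0.3925]
tcp_rot: [[0.0, 0.118, 0.993], [-0.0, 0.993, -0.118], [-1.0, -0.0, 0.0]]
force: [0.9, 0.1, -2.6]
opening: 0.158
t 23.95 jaw now -6.79 tilt 0.03 pos [ 0.5466 -0.01    0.3925] spin 0.0001 offset(after spin) [0.0025 0.2749 0.0176] offset(cur) [0.0025 0.2749 0.0176] F [ 0.9  0.1 -2.6] open 0.158 j6 [-12.8  25.1  94.2   0.   60.7  -6. ]
```

```bash
python3 -m crank '[{"offset":[0,0.005,0.001],"spin":0},{"offset":[0,0.01,0.001],"spin":0},{"offset":[0,0.016,0.001],"spin":0},{"offset":[0,0.022,0.0015],"spin":0},{"offset":[0,0.027,0.0015],"spin":0},{"offset":[0,0.03,0.0015],"spin":0},{"offset":[0,0.032,0.0015],"spin":0},{"offset":[0,0.032,0.0015],"spin":0},{"offset":[0,0.03,0.0015],"spin":0},{"offset":[0,0.027,0.0015],"spin":0},{"offset":[0,0.02,0.0015],"spin":0},{"offset":[0,0.012,0.0015],"spin":0}]'; python3 -m crank '[{"offset":[0,0.007,0.001],"spin":0},{"offset":[0,0.004,0.001],"spin":0},{"offset":[0,0.001,0],"spin":0},{"offset":[0,0,0],"spin":0},{"offset":[0,0,0],"spin":0}]'; python3 - <<'E'
from h import *
c=bot.capture("wrist");cv2.imwrite("pics/o_wrist.png",c["pixels"])
np.savez("o_wrist.npz",P=cloud(c),px=c["pixels"],K=c["K"],W=c["world_to_cam"])
c=bot.capture("scene");cv2.imwrite("pics/o_scene.png",cv2.resize(c["pixels"][120:360,250:560],(775,600)))
E
python3 go.py 0.5966 0.2609 0.39 -6.8
```

```text
time_s: 25.15
position: [0.594, 0.2518, 0.3916]
tcp_rot: [[-0.001, 0.116, 0.993], [0.0, 0.993, -0.116], [-1.0, 0.0, -0.001]]
force: [0.4, -0.2, -1.6]
opening: 0.16
time_s: 25.65
position: [0.5977, 0.26, 0.3922]
tcp_rot: [[-0.0, 0.12, 0.993], [-0.0, 0.993, -0.12], [-1.0, -0.0, -0.0]]
force: [-0.0, 0.4, -2.8]
opening: 0.156
t 25.75 jaw now -6.87 tilt 0.01 pos [0.5977 0.2602 0.3922] spin -0.0013 offset(after spin) [ 0.0022  0.0006 -0.0012] offset(cur) [ 0.0022  0.0006 -0.0012] F [-0.5  0.1 -1.4] open 0.155 j6 [13.7 33.1 78.7 -0.  68.2 20.6]
```

View pics/o_wrist.png

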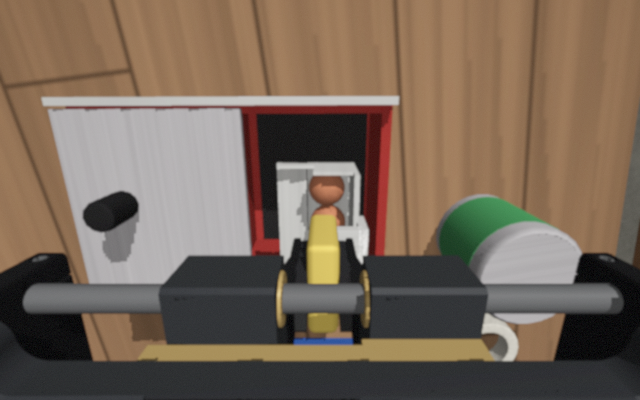

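View pics/o_scene.png

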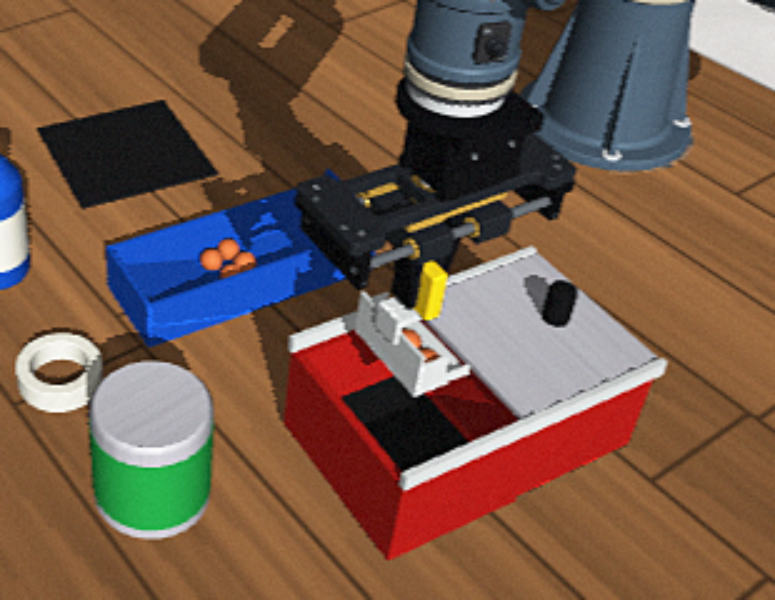

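```bash
python3 - <<'E'
from balls import *
s=bot.read_state();p=s["position"];R=s["tcp_rot"]
f=np.load("o_wrist.npz");P=f["P"];px=f["px"].astype(int)
q=(P-p)@R
grey=(px.max(-1)-px.min(-1)<30)&(px.min(-1)>90)
m=grey&(abs(P[...,2]-.118)<.003)&(q[...,2]<-.03)&(q[...,1]<.07)
print("cover z_tool",np.percentile(q[m][:,2],[.5,99.5]),"y",np.percentile(q[m][:,1],[.5,99.5]),m.sum())
m=grey&(abs(P[...,2]-.120)<.004)&(q[...,1]>.075)&(q[...,1]<.1)
print("rail",np.percentile(q[m],[1,99],axis=0).round(4),m.sum())
red=(px[...,2]>px[...,0]+50)&(px[...,1]<80)&(abs(P[...,2]-.105)<.004)&(q[...,2]>0)&(q[...,2]<.1)&(abs(q[...,1])<.09)
print("far rim",np.percentile(q[red],[1,50,99],axis=0).round(4),red.sum())
print("T",T(p,*TUM))
E
```

```text
cover z_tool [-0.20607007 -0.06370508] y [-0.06960641  0.06942457] 25625
rail [[ 0.2697  0.0752 -0.205 ]
 [ 0.2743  0.0844  0.0512]] 3355
far rim [[ 0.2847 -0.0489  0.0016]
 [ 0.2862  0.0369  0.0476]
 [ 0.2906  0.0778  0.0529]] 1948
T [ 0.07524709 -0.00245538]
```

The scoop clears the tub by more than 20 mm all round. I'll lower it inside the walls and then empty it by jerking it back away from the balls.

```bash
python3 -m crank '[{"offset":[0.01,0,0],"spin":0},{"offset":[0.018,0,0],"spin":0},{"offset":[0.02,0,0],"spin":0},{"offset":[0.018,0,0],"spin":0},{"offset":[0.01,0,0],"spin":0},{"offset":[0.003,0,0.005],"spin":0},{"offset":[0,0,0.009],"spin":0},{"offset":[0,0,0],"spin":0}]';python3 go.py 0.5966 0.2609 0.315 -6.8
```

```text
time_s: 26.55
position: [0.6137, 0.259, 0.3143]
tcp_rot: [[0.005, 0.119, 0.993], [0.001, 0.993, -0.119], [-1.0, 0.001, 0.005]]
force: [0.2, -0.1, -2.2]
opening: 0.156
t 26.55 jaw now -6.86 tilt 0.27 pos [0.6137 0.259  0.3143] spin -0.001 offset(after spin) [-0.0007 -0.0001 -0.0172] offset(cur) [-0.0008 -0.0001 -0.0172] F [ 0.2 -0.1 -2.2] open 0.156 j6 [13.3 39.2 80.3 -0.  60.2 20.2]
```

```bash
python3 -m crank '[{"offset":[0,0,-0.002],"spin":0},{"offset":[0,0,-0.005],"spin":0},{"offset":[0,0,-0.008],"spin":0},{"offset":[0,0,-0.011],"spin":0},{"offset":[0,0,-0.014],"spin":0},{"offset":[0,0,0.04],"spin":0},{"offset":[0,0,0],"spin":0},{"offset":[0,0,0],"spin":0}]'; python3 - <<'E'
from h import *
c=bot.capture("wrist");cv2.imwrite("pics/p_wrist.png",c["pixels"])
c=bot.capture("scene");cv2.imwrite("pics/p_scene.png",cv2.resize(c["pixels"][120:360,250:560],(775,600)))
E
python3 go.py 0.5966 0.2609 0.315 -6.8
```

```text
time_s: 27.35
position: [0.6113, 0.2592, 0.3134]
tcp_rot: [[0.0, 0.119, 0.993], [0.0, 0.993, -0.119], [-1.0, 0.0, 0.0]]
force: [-0.5, 0.6, -0.5]
opening: 0.158
t 27.45 jaw now -6.8 tilt 0.08 pos [0.6106 0.2594 0.3132] spin 0.0 offset(after spin) [-0.0018 -0.0002 -0.014 ] offset(cur) [-0.0018 -0.0002 -0.014 ] F [-0.2  0.  -1.9] open 0.152 j6 [13.4 39.1 80.7  0.  60.2 20.2]
```

View pics/p_wrist.png

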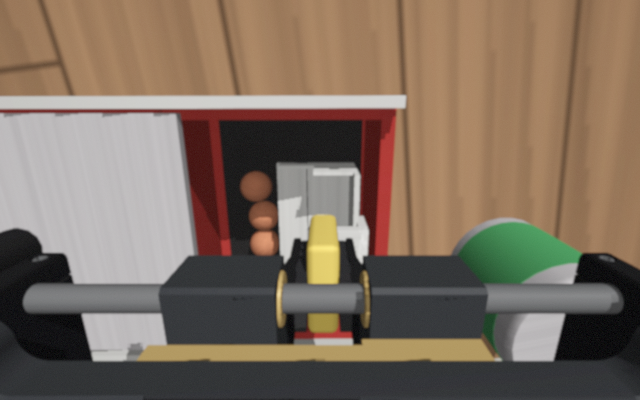

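View pics/p_scene.png

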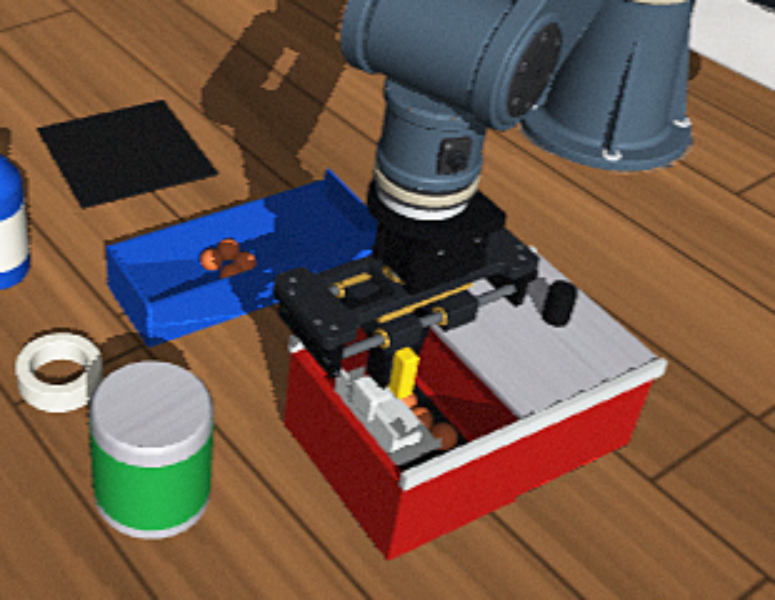

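One jerk emptied all three into the tub. I'll lift out and go back for the rest.

```bash
python3 -m crank '[{"offset":[-0.01,0,-0.005],"spin":0},{"offset":[-0.025,0,-0.005],"spin":0},{"offset":[-0.03,0,0],"spin":0},{"offset":[-0.015,0,0],"spin":0.005},{"offset":[0,0,0],"spin":0.005}]'; python3 go.py 0.6234 -0.021 0.35 -7.35
```

```text
time_s: 27.95
position: [0.6015, 0.261, 0.3971]
tcp_rot: [[0.007, 0.128, 0.992], [0.002, 0.992, -0.128], [-1.0, 0.003, 0.006]]
force: [0.4, 0.4, -2.0]
opening: 0.155
t 27.95 jaw now -7.37 tilt 0.39 pos [0.6015 0.261  0.3971] spin -0.0003 offset(after spin) [ 0.0471 -0.2768  0.0578] offset(cur) [ 0.0468 -0.2769  0.0576] F [ 0.4  0.4 -2. ] open 0.155 j6 [13.7 33.  78.   0.  68.6 21.1]
```

```bash
python3 -m crank '[{"offset":[0,-0.02,0.005],"spin":0},{"offset":[0,-0.035,0.007],"spin":0},{"offset":[0,-0.035,0.007],"spin":0},{"offset":[0,-0.035,0.007],"spin":0},{"offset":[0,-0.035,0.007],"spin":0},{"offset":[0,-0.035,0.007],"spin":0},{"offset":[0.015,-0.035,0.007],"spin":0},{"offset":[0.015,-0.03,0.006],"spin":0},{"offset":[0.015,-0.0167,0.005],"spin":0},{"offset":[0,0,0],"spin":0},{"offset":[0,0,0],"spin":0}]'; cat > chk.py <<'E'
from balls import *
c=bot.capture("wrist");cv2.imwrite(__import__("sys").argv[1],c["pixels"])
s=bot.read_state();p=s["position"];R=s["tcp_rot"]
P=cloud(c);px=c["pixels"].astype(int)
q=(P-p)@R
b=(px[...,0]>px[...,2]+40)&(px[...,0]>px[...,1]+30)&(abs(P[...,2]-.055)<.004)&(P[...,0]<.70)&(P[...,0]>.38)&(abs(P[...,1])<.12)
r=cv2.minAreaRect(q[b][:,1:].astype(np.float32)); print("tray rim in tool (y,z)",r)
zo=r[0][1]-.005
print("tool tray x",-zo)
grey=(px.max(-1)-px.min(-1)<25)&(px.min(-1)>90)
m=grey&(q[...,0]>.18)&(q[...,0]<.255)&(abs(q[...,1])<.06)&(abs(q[...,2])<.06)
print("scoop tool lo",np.percentile(q[m],.5,axis=0).round(4),"hi",np.percentile(q[m],99.5,axis=0).round(4))
for pp,a,uv in balls(c["pixels"],c["K"],c["world_to_cam"]):
    t=(pp-p)@R; print("ball tray x",round(t[2]-zo,4),"y",round(t[1]-r[0][0],4),a,np.round(uv))
E
python3 chk.py pics/q_wrist.png;python3 go.py 0.6234 -0.021 0.35 -7.35
```

```text
time_s: 29.05
position: [0.6232, -0.0208, 0.3473]
tcp_rot: [[-0.002, 0.129, 0.992], [0.002, 0.992, -0.129], [-1.0, 0.001, -0.002]]
force: [-0.2, 0.4, -0.1]
opening: 0.156
tray rim in tool (y,z) ((-0.00045348331332206726, -0.0725887268781662), (0.09880703687667847, 0.260040819644928), 0.032362084835767746)
tool tray x 0.0775887268781662
scoop tool lo [ 0.1837 -0.029  -0.0334] hi [0.2446 0.0405 0.0229]
ball tray x -0.0242 y 0.0298 390 [218. 158.]
ball tray x 0.0092 y 0.0011 765 [255. 187.]
ball tray x 0.0117 y -0.0276 624 [259. 215.]
t 29.1 jaw now -7.35 tilt 0.07 pos [ 0.6234 -0.0203  0.348 ] spin -0.0001 offset(after spin) [-0.002  -0.0007  0.0001] offset(cur) [-0.002  -0.0007  0.0001] F [-1.5  0.4 -1.5] open 0.162 j6 [-12.1  33.9  85.4   0.1  60.8  -4.8]
```

View pics/q_wrist.png

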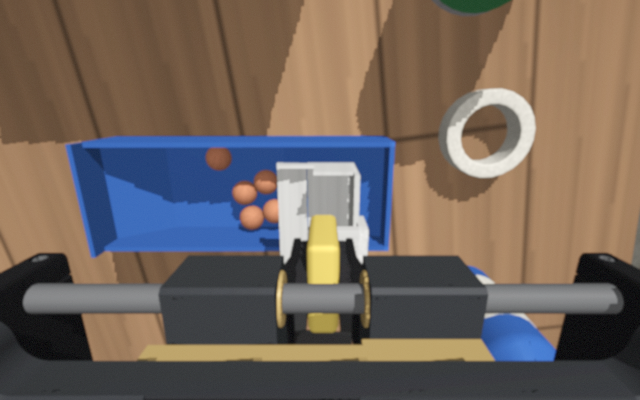

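Five balls remain, at pixels x 218–275. The alignment is still good, so I'll scoop again.

```bash
python3 -m crank '[{"offset":[0.025,-0.0007,0.004],"spin":0},{"offset":[0.025,0,0],"spin":0},{"offset":[0.018,0,0],"spin":0},{"offset":[0.007,0,0],"spin":0},{"offset":[0,0,0],"spin":0},{"offset":[0,0,0],"spin":0}]'; python3 -m crank '[{"offset":[0.0019,0,-0.006],"spin":0},{"offset":[0.0019,0,-0.006],"spin":0},{"offset":[0.0019,0,-0.006],"spin":0},{"offset":[0.0019,0,-0.006],"spin":0},{"offset":[0.0019,0,-0.006],"spin":0}]';python3 -m crank '[{"offset":[0.0019,0,-0.006],"spin":0},{"offset":[0.0019,0,-0.006],"spin":0},{"offset":[0.0019,0,-0.006],"spin":0},{"offset":[0.0019,0,-0.006],"spin":0},{"offset":[0.0019,0,-0.006],"spin":0},{"offset":[0.0015,0,-0.005],"spin":0},{"offset":[0,0,0],"spin":0}]'; python3 go.py 0.6224 -0.021 0.25 -7.35
```

```text
time_s: 29.7
position: [0.628, -0.0219, 0.2743]
tcp_rot: [[0.002, 0.128, 0.992], [-0.0, 0.992, -0.128], [-1.0, -0.0, 0.002]]
force: [0.2, 0.7, -0.5]
opening: 0.157
time_s: 30.2
position: [0.6024, -0.0199, 0.269]
tcp_rot: [[0.021, 0.129, 0.991], [-0.004, 0.992, -0.128], [-1.0, -0.002, 0.022]]
force: [7.4, 1.1, 20.1]
opening: 0.161
time_s: 30.9
position: [0.5704, -0.0161, 0.2647]
tcp_rot: [[0.032, 0.13, 0.991], [-0.007, 0.992, -0.13], [-0.999, -0.002, 0.032]]
force: [1.3, 0.2, 53.9]
opening: 0.162
t 30.9 jaw now -7.45 tilt 1.86 pos [ 0.5704 -0.0161  0.2647] spin -0.0018 offset(after spin) [0.0147 0.0018 0.0522] offset(cur) [0.0164 0.0019 0.0517] F [ 1.3  0.2 53.9] open 0.162 j6 [-12.8  37.1  97.1   0.1  43.9  -5.4]
```

The force is 54 N upward, so the scoop has ridden up on a ball. I'll back off upward straight away.

```bash
python3 -m crank '[{"offset":[-0.015,0,0],"spin":0},{"offset":[-0.02,0,0],"spin":0},{"offset":[-0.02,0,0],"spin":0},{"offset":[-0.02,0,0],"spin":0},{"offset":[0,0,0],"spin":0},{"offset":[0,0,0],"spin":0}]'; python3 chk.py pics/r_wrist.png;python3 - <<'E'
from h import *
c=bot.capture("side");cv2.imwrite("pics/r_side.png",cv2.resize(c["pixels"][150:350,150:450],(750,500)))
E
python3 go.py 0.6234 -0.021 0.35 -7.35
```

```text
time_s: 31.5
position: [0.5625, -0.0143, 0.3277]
tcp_rot: [[0.0, 0.129, 0.992], [-0.0, 0.992, -0.129], [-1.0, -0.0, 0.0]]
force: [-0.1, 0.4, -1.9]
opening: 0.157
tray rim in tool (y,z) ((0.002004537731409073, -0.011868983507156372), (0.2622062861919403, 0.09814129769802094), 89.88373565673828)
tool tray x 0.016868983507156373
scoop tool lo [ 0.1803 -0.0252 -0.0325] hi [0.237  0.0406 0.0238]
ball tray x -0.0237 y 0.0312 333 [278. 158.]
t 31.6 jaw now -7.4 tilt 0.14 pos [ 0.5623 -0.0142  0.3265] spin -0.0009 offset(after spin) [-0.0235  0.0011  0.0615] offset(cur) [-0.0236  0.0012  0.0614] F [ 0.1  1.  -1.8] open 0.155 j6 [-12.8  31.4  95.4  -0.   53.3  -5.4]
```

View pics/r_wrist.png

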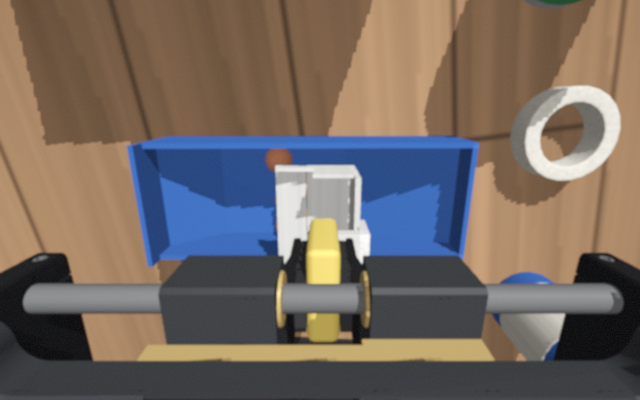

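View pics/r_side.png

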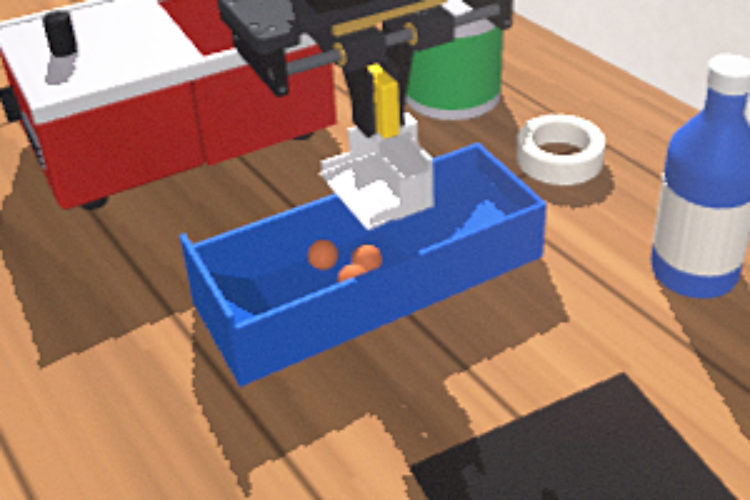

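The scoop slipped up about 8 mm in the grip, so the pan underside is now 237 mm below the TCP. I'll go back behind the balls, this time sliding the pan in contact with the ramp so the lip meets the balls lower.

```bash
python3 -m crank '[{"offset":[-0.015,0.001,0.012],"spin":0},{"offset":[0,0,0.022],"spin":0},{"offset":[0,0,0.022],"spin":0},{"offset":[0,0,0.022],"spin":0},{"offset":[0,0,0],"spin":0},{"offset":[0,0,0],"spin":0}]'; python3 chk.py pics/s_wrist.png; python3 go.py 0.6234 -0.021 0.35 -7.35
```

```text
time_s: 32.2
position: [0.6398, -0.0233, 0.3408]
tcp_rot: [[-0.004, 0.129, 0.992], [0.001, 0.992, -0.129], [-1.0, 0.0, -0.004]]
force: [-0.3, 0.2, -2.2]
opening: 0.161
tray rim in tool (y,z) ((0.0007504671812057495, -0.08802385628223419), (0.26057523488998413, 0.09840353578329086), 89.9458236694336)
tool tray x 0.0930238562822342
scoop tool lo [ 0.1811 -0.0254 -0.0325] hi [0.2378 0.0405 0.0238]
ball tray x -0.024 y 0.0295 412 [198. 159.]
ball tray x -0.0102 y -0.0112 1239 [217. 200.]
ball tray x 0.0075 y -0.0248 389 [237. 213.]
t 32.25 jaw now -7.39 tilt 0.26 pos [ 0.6394 -0.0231  0.341 ] spin -0.0006 offset(after spin) [-0.009   0.0001 -0.0161] offset(cur) [-0.0089  0.0001 -0.0161] F [-0.6  0.2 -2.4] open 0.159 j6 [-12.1  35.6  83.2  -0.   61.5  -4.7]
```

View pics/s_wrist.png

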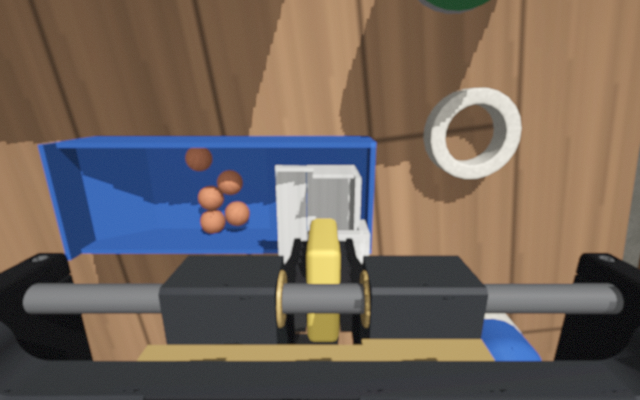

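```bash
python3 -m crank '[{"offset":[0.01,0,-0.015],"spin":0},{"offset":[0.02,0,-0.017],"spin":0},{"offset":[0.025,0,0],"spin":0},{"offset":[0.02,0,0],"spin":0},{"offset":[0.006,0,0],"spin":0},{"offset":[0,0,0],"spin":0},{"offset":[0,0,0],"spin":0}]'; python3 go.py 0.6063 -0.019 0.2565 -7.35
```

```text
time_s: 32.95
position: [0.6088, -0.0192, 0.2623]
tcp_rot: [[0.001, 0.129, 0.992], [-0.0, 0.992, -0.129], [-1.0, -0.0, 0.001]]
force: [-0.0, -0.9, -1.5]
opening: 0.156
t 32.95 jaw now -7.39 tilt 0.05 pos [ 0.6088 -0.0192  0.2623] spin -0.0007 offset(after spin) [ 0.0058 -0.0001 -0.0025] offset(cur) [ 0.0058 -0.0001 -0.0026] F [-0.  -0.9 -1.5] open 0.156 j6 [-12.3  39.7  90.9   0.   49.4  -4.9]
```

```bash
python3 -m crank '[{"offset":[0.005,0,0],"spin":0},{"offset":[0.002,0,0],"spin":0},{"offset":[0,0,0],"spin":0}]';python3 -m crank '[{"offset":[0.0016,0,-0.006],"spin":0},{"offset":[0.0016,0,-0.006],"spin":0},{"offset":[0.0017,0,-0.006],"spin":0},{"offset":[0.0017,0,-0.006],"spin":0}]'; python3 -m crank '[{"offset":[0.0017,0,-0.006],"spin":0},{"offset":[0.0017,0,-0.006],"spin":0},{"offset":[0.0017,0,-0.006],"spin":0},{"offset":[0.0017,0,-0.006],"spin":0},{"offset":[0,0,0],"spin":0}]'
```

```text
time_s: 33.25
position: [0.6093, -0.0194, 0.2563]
tcp_rot: [[0.003, 0.129, 0.992], [-0.001, 0.992, -0.129], [-1.0, -0.0, 0.003]]
force: [-0.4, 0.1, 4.6]
opening: 0.157
time_s: 33.65
position: [0.586, -0.0163, 0.2497]
tcp_rot: [[0.006, 0.129, 0.992], [-0.001, 0.992, -0.129], [-1.0, 0.0, 0.006]]
force: [1.9, -0.1, 6.6]
opening: 0.156
time_s: 34.15
position: [0.5626, -0.0134, 0.2432]
tcp_rot: [[0.008, 0.13, 0.991], [-0.001, 0.992, -0.13], [-1.0, 0.0, 0.008]]
force: [2.8, 0.2, 6.9]
opening: 0.16
```

```bash
python3 -m crank '[{"offset":[0,0,-0.004],"spin":0},{"offset":[0,0,-0.004],"spin":0},{"offset":[0,0,0],"spin":0}]'; python3 chk.py pics/t_wrist.png;python3 go.py 0.6063 -0.019 0.2565 -7.35
```

```text
time_s: 34.45
position: [0.5552, -0.0126, 0.2432]
tcp_rot: [[0.009, 0.13, 0.992], [-0.002, 0.992, -0.13], [-1.0, -0.001, 0.01]]
force: [4.3, -1.8, 6.5]
opening: 0.16
tray rim in tool (y,z) ((0.0015789270401000977, -0.00672680139541626), (0.2626279294490814, 0.09881119430065155), 89.79866790771484)
tool tray x 0.01172680139541626
scoop tool lo [ 0.1807 -0.0251 -0.0327] hi [0.2422 0.0511 0.0305]
ball tray x -0.0369 y 0.009 2321 [252. 212.]
ball tray x -0.029 y -0.0166 461 [265. 247.]
t 34.5 jaw now -7.45 tilt 0.53 pos [ 0.5553 -0.0127  0.2432] spin -0.0018 offset(after spin) [-0.0133  0.0003  0.0514] offset(cur) [-0.0128  0.0003  0.0515] F [ 3.2 -1.3  7.2] open 0.154 j6 [-12.8  38.5  99.6   0.   41.4  -5.4]
```

View pics/t_wrist.png

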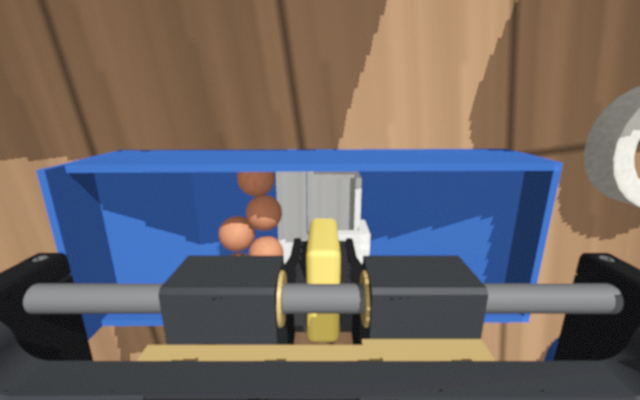

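```bash
python3 -m crank '[{"offset":[-0.0005,0.0005,-0.006],"spin":0},{"offset":[0,0,-0.006],"spin":0},{"offset":[0,0,-0.006],"spin":0},{"offset":[0,0,-0.006],"spin":0},{"offset":[0,0,-0.006],"spin":0},{"offset":[0,0,-0.006],"spin":0},{"offset":[0,0,-0.006],"spin":0},{"offset":[0,0,-0.006],"spin":0},{"offset":[0,0,-0.006],"spin":0},{"offset":[0,0,-0.004],"spin":0},{"offset":[0,0,0],"spin":0}]'; python3 -m crank '[{"offset":[-0.0035,0,-0.005],"spin":0},{"offset":[-0.0035,0,-0.005],"spin":0},{"offset":[-0.0035,0,-0.005],"spin":0},{"offset":[-0.0035,0,-0.005],"spin":0},{"offset":[-0.0035,0,-0.005],"spin":0},{"offset":[-0.0035,0,-0.005],"spin":0},{"offset":[0,0,0],"spin":0}]'; python3 chk.py pics/u_wrist.png;python3 go.py 0.6063 -0.019 0.2565 -7.35
```

```text
time_s: 35.6
position: [0.4976, -0.0047, 0.2432]
tcp_rot: [[0.01, 0.13, 0.991], [-0.002, 0.992, -0.13], [-1.0, -0.001, 0.01]]
force: [5.7, -0.7, 6.9]
opening: 0.158
time_s: 36.3
position: [0.4677, -0.0008, 0.2642]
tcp_rot: [[0.009, 0.129, 0.992], [-0.002, 0.992, -0.129], [-1.0, -0.001, 0.009]]
force: [5.1, -2.3, 7.8]
opening: 0.158
tray rim in tool (y,z) ((0.017727717757225037, 0.079604372382164), (0.07268127053976059, 0.26104775071144104), 2.1719717979431152)
tool tray x -0.074604372382164
scoop tool lo [ 0.1807 -0.0083 -0.0322] hi [0.2377 0.0408 0.0235]
ball tray x -0.1084 y 0.0029 923 [277. 190.]
ball tray x -0.0839 y -0.0096 804 [311. 206.]
ball tray x -0.1077 y -0.0325 1182 [280. 235.]
t 36.35 jaw now -7.43 tilt 0.51 pos [ 0.4678 -0.0008  0.2642] spin -0.0013 offset(after spin) [ 0.0077 -0.0003  0.1397] offset(cur) [ 0.0089 -0.0002  0.1396] F [ 5.  -0.8  7.8] open 0.159 j6 [-13.8  32.3 111.5   0.   35.6  -6.4]
```

View pics/u_wrist.png

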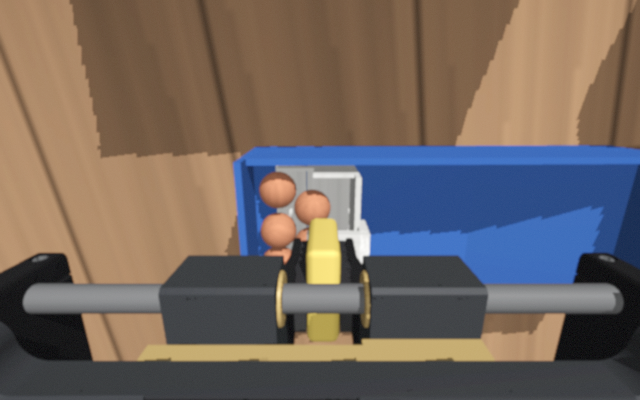

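```bash
python3 -m crank '[{"offset":[-0.0045,0,-0.005],"spin":0},{"offset":[-0.0035,0,-0.005],"spin":0},{"offset":[-0.003,0,-0.004],"spin":0},{"offset":[0,0,-0.001],"spin":0}]'; python3 -m crank '[{"offset":[-0.004,0,-0.001],"spin":0},{"offset":[-0.006,0,-0.001],"spin":0},{"offset":[-0.006,0,0],"spin":0},{"offset":[0,0,0],"spin":0}]'; python3 chk.py pics/v_wrist.png;python3 go.py 0.6063 -0.019 0.2565 -7.35
```

```text
time_s: 36.75
position: [0.4538, 0.0011, 0.2747]
tcp_rot: [[0.013, 0.129, 0.992], [-0.003, 0.992, -0.129], [-1.0, -0.001, 0.013]]
force: [7.4, -0.3, -0.1]
opening: 0.159
time_s: 37.15
position: [0.453, 0.001, 0.2911]
tcp_rot: [[0.016, 0.128, 0.992], [-0.004, 0.992, -0.128], [-1.0, -0.002, 0.016]]
force: [8.9, -0.1, 0.8]
opening: 0.16
tray rim in tool (y,z) ((0.0012038610875606537, 0.09475144743919373), (0.26267629861831665, 0.09834600239992142), 89.99354553222656)
tool tray x -0.08975144743919372
scoop tool lo [ 0.1806 -0.0196 -0.033 ] hi [0.2375 0.0409 0.0236]
ball tray x -0.1031 y 0.0068 1722 [308. 196.]
ball tray x -0.116 y -0.0191 814 [293. 226.]
ball tray x -0.1219 y -0.0453 120 [286. 255.]
t 37.2 jaw now -7.37 tilt 0.91 pos [0.453  0.001  0.2911] spin -0.0004 offset(after spin) [ 0.0346 -0.0002  0.1546] offset(cur) [ 3.71e-02 -1.00e-04  1.54e-01] F [ 9.4 -0.3  1.1] open 0.16 j6 [-14.1  28.5 112.7   0.   37.9  -6.7]
```

View pics/v_wrist.png

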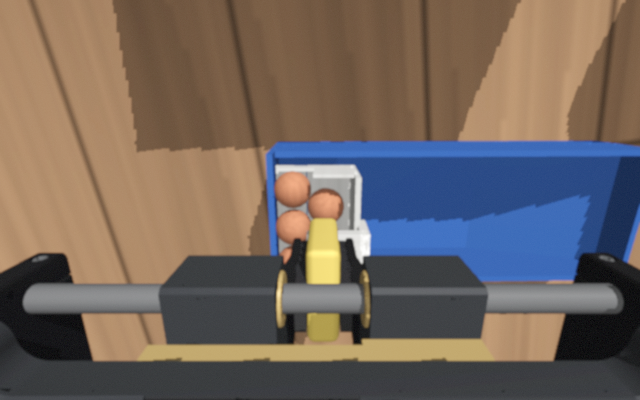

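All five balls are over the pan, inside the lip. I'll ease back and stop to settle them.

```bash
python3 -m crank '[{"offset":[-0.003,0,0.001],"spin":0},{"offset":[-0.003,0,0.002],"spin":0},{"offset":[0,0,0.003],"spin":0},{"offset":[0,0,0.006],"spin":0},{"offset":[0,0,0.009],"spin":0},{"offset":[0,0,0.012],"spin":0},{"offset":[0,0,0.015],"spin":0},{"offset":[0,0,0.018],"spin":0},{"offset":[0,0,0],"spin":0},{"offset":[0,0,0],"spin":0},{"offset":[0,0,0],"spin":0}]';  python3 chk.py pics/w_wrist.png; python3 - <<'E'
from h import *
c=bot.capture("side");cv2.imwrite("pics/w_side.png",cv2.resize(c["pixels"][150:350,150:450],(750,500)))
E
python3 go.py 0.6224 -0.021 0.25 -7.25
```

```text
time_s: 38.3
position: [0.5134, -0.0062, 0.2953]
tcp_rot: [[-0.003, 0.129, 0.992], [0.001, 0.992, -0.129], [-1.0, 0.0, -0.003]]
force: [-0.2, 0.4, -1.9]
opening: 0.157
tray rim in tool (y,z) ((-3.6329030990600586e-05, 0.03818991780281067), (0.2623882591724396, 0.09868878126144409), 89.93657684326172)
tool tray x -0.03318991780281067
scoop tool lo [ 0.1808 -0.0258 -0.0333] hi [0.2377 0.0408 0.0233]
ball tray x 0.0505 y 0.0279 542 [428. 171.]
ball tray x -0.0289 y 0.0076 885 [329. 195.]
ball tray x 0.0493 y -0.0085 1052 [423. 214.]
ball tray x -0.0214 y -0.0163 74 [338. 222.]
t 38.4 jaw now -7.39 tilt 0.12 pos [ 0.5136 -0.0063  0.2955] spin -0.0024 offset(after spin) [ 0.0455 -0.0009  0.1098] offset(cur) [ 0.0453 -0.0006  0.1099] F [-0.4  0.2 -2.4] open 0.161 j6 [-13.2  31.3 103.7  -0.   45.1  -5.8]
```

View pics/w_wrist.png

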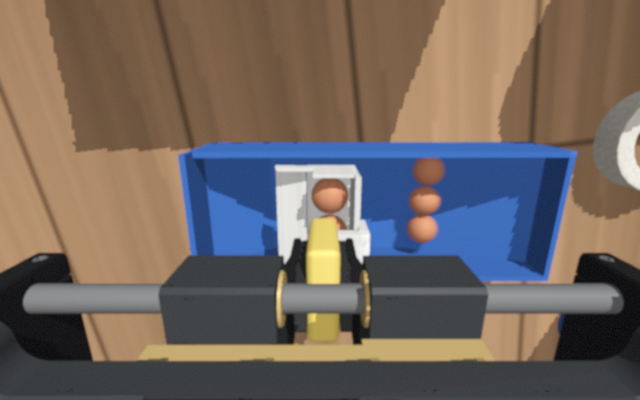

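View pics/w_side.png

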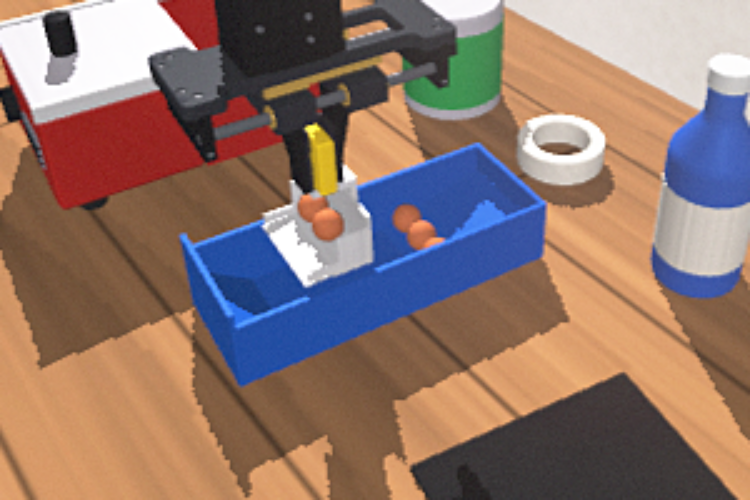

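Two stayed in and the front row of three rolled off again, still in the tray. I'll deliver these two. For the last three I'll back down the ramp with the lip on it so they roll into the pan.

```bash
python3 -m crank '[{"offset":[-0.006,0,0],"spin":0},{"offset":[-0.012,0,0],"spin":0},{"offset":[-0.018,0,0],"spin":0},{"offset":[-0.018,0,0],"spin":0},{"offset":[-0.016,0,0],"spin":0},{"offset":[-0.012,0,0],"spin":0},{"offset":[-0.006,0,0],"spin":-0.005},{"offset":[0,0,0],"spin":-0.005}]';python3 go.py 0.5977 0.2602 0.385 -6.8
```

```text
time_s: 39.2
position: [0.5146, -0.0065, 0.3849]
tcp_rot: [[0.002, 0.118, 0.993], [-0.001, 0.993, -0.118], [-1.0, -0.0, 0.002]]
force: [0.4, 0.1, -1.8]
opening: 0.157
t 39.2 jaw now -6.79 tilt 0.13 pos [ 0.5146 -0.0065  0.3849] spin 0.0001 offset(after spin) [-1.000e-04  2.747e-01  5.090e-02] offset(cur) [-1.000e-04  2.747e-01  5.090e-02] F [ 0.4  0.1 -1.8] open 0.157 j6 [-13.2  23.3  99.1  -0.   57.5  -6.4]
```

```bash
python3 -m crank '[{"offset":[0,0.005,0.001],"spin":0},{"offset":[0,0.01,0.002],"spin":0},{"offset":[0,0.016,0.003],"spin":0},{"offset":[0,0.022,0.004],"spin":0},{"offset":[0,0.027,0.005],"spin":0},{"offset":[0,0.03,0.005],"spin":0},{"offset":[0,0.032,0.005],"spin":0},{"offset":[0,0.032,0.005],"spin":0},{"offset":[0,0.03,0.005],"spin":0},{"offset":[0,0.027,0.004],"spin":0},{"offset":[0,0.02,0.004],"spin":0},{"offset":[0,0.012,0.003],"spin":0}]'; python3 -m crank '[{"offset":[0,0.007,0.003],"spin":0},{"offset":[0,0.004,0.002],"spin":0},{"offset":[0,0.001,0],"spin":0},{"offset":[0,0,0],"spin":0},{"offset":[0,0,0],"spin":0}]'; python3 - <<'E'
from h import *
c=bot.capture("wrist");cv2.imwrite("pics/x_wrist.png",c["pixels"])
E
python3 go.py 0.5977 0.2602 0.385 -6.8
```

```text
time_s: 40.4
position: [0.5913, 0.2517, 0.3824]
tcp_rot: [[-0.002, 0.117, 0.993], [0.0, 0.993, -0.117], [-1.0, 0.0, -0.002]]
force: [-0.7, -0.7, -2.1]
opening: 0.16
time_s: 40.9
position: [0.5978, 0.2597, 0.3838]
tcp_rot: [[-0.0, 0.12, 0.993], [-0.0, 0.993, -0.12], [-1.0, -0.0, -0.0]]
force: [-0.7, -0.6, -1.3]
opening: 0.16
t 40.95 jaw now -6.87 tilt 0.02 pos [0.5978 0.2598 0.3838] spin -0.0012 offset(after spin) [-0.0012  0.0004 -0.0002] offset(cur) [-0.0012  0.0004 -0.0002] F [-0.3 -0.2 -0.9] open 0.157 j6 [13.7 33.6 79.2 -0.  67.2 20.6]
```

View pics/x_wrist.png

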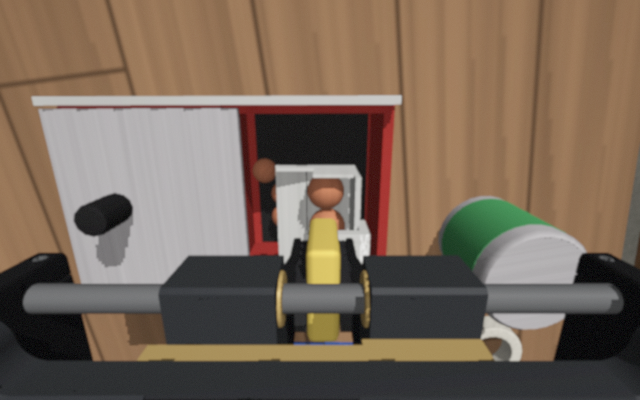

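```bash
python3 -m crank '[{"offset":[0.01,0,0],"spin":0},{"offset":[0.018,0,0],"spin":0},{"offset":[0.02,0,0],"spin":0},{"offset":[0.018,0,0],"spin":0},{"offset":[0.01,0,0],"spin":0},{"offset":[0.001,0,0.005],"spin":0},{"offset":[0,0,0.009],"spin":0},{"offset":[0,0,0],"spin":0}]'; python3 -m crank '[{"offset":[0,0,-0.002],"spin":0},{"offset":[0,0,-0.005],"spin":0},{"offset":[0,0,-0.008],"spin":0},{"offset":[0,0,-0.011],"spin":0},{"offset":[0,0,-0.014],"spin":0},{"offset":[0,0,0.04],"spin":0},{"offset":[0,0,0],"spin":0},{"offset":[0,0,0],"spin":0}]'; python3 - <<'E'
from h import *
c=bot.capture("wrist");cv2.imwrite("pics/y_wrist.png",c["pixels"])
c=bot.capture("scene");cv2.imwrite("pics/y_scene.png",cv2.resize(c["pixels"][120:360,250:560],(775,600)))
E
python3 go.py 0.5966 0.2609 0.315 -6.8
```

```text
time_s: 41.75
position: [0.6139, 0.2586, 0.308]
tcp_rot: [[0.005, 0.119, 0.993], [0.001, 0.993, -0.119], [-1.0, 0.001, 0.005]]
force: [0.5, 0.5, -1.2]
opening: 0.157
time_s: 42.55
position: [0.6115, 0.2588, 0.307]
tcp_rot: [[-0.0, 0.119, 0.993], [0.0, 0.993, -0.119], [-1.0, 0.0, -0.0]]
force: [0.4, 0.1, -2.4]
opening: 0.157
t 42.65 jaw now -6.8 tilt 0.09 pos [0.6107 0.259  0.3067] spin 0.0001 offset(after spin) [-0.0083  0.0002 -0.0142] offset(cur) [-0.0083  0.0002 -0.0142] F [-0.7 -0.2 -1.9] open 0.161 j6 [13.3 39.6 80.9  0.  59.6 20.1]
```

View pics/y_wrist.png

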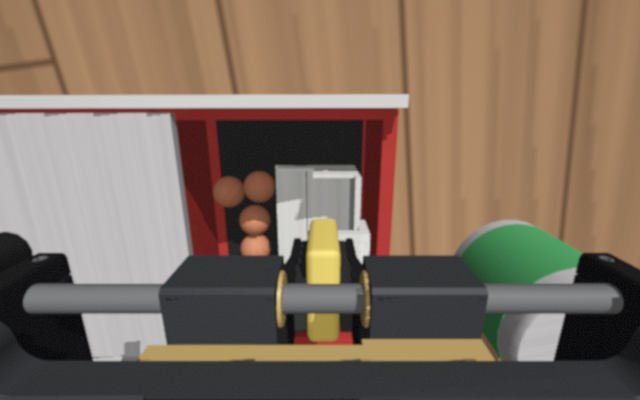

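View pics/y_scene.png

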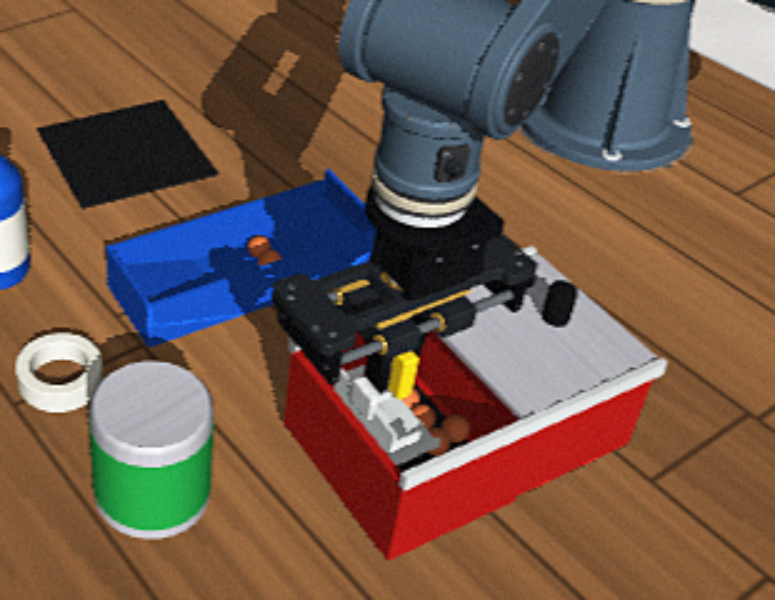

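Five balls are in the tub and the pan is empty. I'll go back for the last three, keeping the scoop clear of them for the look.

```bash
python3 -m crank '[{"offset":[-0.01,0,-0.005],"spin":0},{"offset":[-0.025,0,-0.005],"spin":0},{"offset":[-0.03,0,0],"spin":0},{"offset":[-0.015,0,0],"spin":0.005},{"offset":[0,0,0],"spin":0.005}]'; python3 -m crank '[{"offset":[0,-0.02,0.006],"spin":0},{"offset":[0,-0.035,0.008],"spin":0},{"offset":[0,-0.035,0.008],"spin":0},{"offset":[0,-0.035,0.008],"spin":0},{"offset":[0,-0.035,0.008],"spin":0},{"offset":[0,-0.035,0.008],"spin":0},{"offset":[0.015,-0.035,0.008],"spin":0},{"offset":[0.015,-0.03,0.007],"spin":0},{"offset":[0.015,-0.0167,0.006],"spin":0},{"offset":[0,0,0],"spin":0},{"offset":[0,0,0],"spin":0}]'; python3 chk.py pics/z_wrist.png;python3 go.py 0.6234 -0.021 0.35 -7.35
```

```text
time_s: 43.15
position: [0.6017, 0.2606, 0.3907]
tcp_rot: [[0.006, 0.128, 0.992], [0.002, 0.992, -0.128], [-1.0, 0.003, 0.006]]
force: [0.7, -0.1, -1.5]
opening: 0.154
time_s: 44.25
position: [0.6323, -0.0224, 0.3408]
tcp_rot: [[-0.002, 0.129, 0.992], [0.002, 0.992, -0.129], [-1.0, 0.001, -0.003]]
force: [-0.3, -0.2, -2.0]
opening: 0.159
tray rim in tool (y,z) ((-2.6613473892211914e-05, -0.08197599649429321), (0.09866110980510712, 0.2604016363620758), 0.030640989542007446)
tool tray x 0.08697599649429322
scoop tool lo [ 0.1816 -0.0257 -0.0335] hi [0.2382 0.0402 0.0229]
ball tray x -0.0283 y 0.0293 414 [202. 159.]
ball tray x -0.0274 y -0.0073 831 [207. 197.]
t 44.3 jaw now -7.35 tilt 0.08 pos [ 0.6325 -0.0218  0.3416] spin -0.0 offset(after spin) [-0.0084 -0.0004 -0.0091] offset(cur) [-0.0084 -0.0004 -0.0091] F [ 0.1 -0.2 -1.2] open 0.153 j6 [-12.1  35.   84.3   0.1  60.8  -4.8]
```

View pics/z_wrist.png

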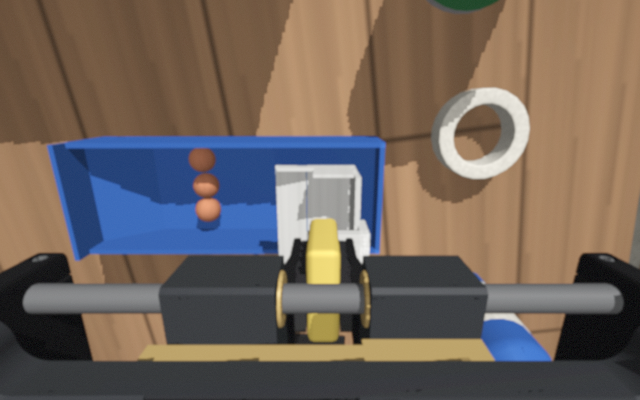

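Three balls are in a line at tray x about -28 mm. I can set the pan down almost flat right behind them.

```bash
python3 -m crank '[{"offset":[0,-0.0003,-0.02],"spin":0},{"offset":[0,0,-0.025],"spin":0},{"offset":[0.015,0,-0.019],"spin":0},{"offset":[0.02,0,0],"spin":0},{"offset":[0.02,0,0],"spin":0},{"offset":[0.02,0,0],"spin":0},{"offset":[0.014,0,0],"spin":0},{"offset":[0.005,0,0],"spin":0},{"offset":[0,0,0],"spin":0}]'; python3 go.py 0.5625 -0.0134 0.2435 -7.35
```

```text
time_s: 45.2
position: [0.5692, -0.0143, 0.2476]
tcp_rot: [[-0.001, 0.128, 0.992], [0.0, 0.992, -0.128], [-1.0, 0.0, -0.001]]
force: [-0.1, 1.5, -1.2]
opening: 0.161
t 45.2 jaw now -7.33 tilt 0.04 pos [ 0.5692 -0.0143  0.2476] spin 0.0003 offset(after spin) [ 0.0041  0.0001 -0.0068] offset(cur) [ 0.0041  0.0001 -0.0068] F [-0.1  1.5 -1.2] open 0.161 j6 [-12.7  38.9  97.2   0.   44.   -5.4]
```

```bash
python3 -m crank '[{"offset":[0.002,0,-0.004],"spin":0},{"offset":[0.0015,0,-0.006],"spin":0},{"offset":[0,0,-0.007],"spin":0},{"offset":[0,0,-0.007],"spin":0},{"offset":[0,0,-0.008],"spin":0},{"offset":[0,0,-0.008],"spin":0},{"offset":[0,0,-0.008],"spin":0},{"offset":[0,0,-0.008],"spin":0},{"offset":[0,0,-0.008],"spin":0},{"offset":[0,0,-0.006],"spin":0}]'; python3 -m crank '[{"offset":[-0.0035,0,-0.005],"spin":0},{"offset":[-0.0035,0,-0.005],"spin":0},{"offset":[-0.0035,0,-0.005],"spin":0},{"offset":[-0.0035,0,-0.005],"spin":0},{"offset":[-0.0035,0,-0.005],"spin":0},{"offset":[-0.0035,0,-0.005],"spin":0},{"offset":[0,0,0],"spin":0}]';  python3 chk.py pics/za_wrist.png;python3 go.py 0.6234 -0.021 0.35 -7.35
```

```text
time_s: 46.2
position: [0.4991, -0.0059, 0.2443]
tcp_rot: [[0.0, 0.129, 0.992], [0.0, 0.992, -0.129], [-1.0, 0.0, 0.0]]
force: [0.6, -0.1, -2.3]
opening: 0.159
time_s: 46.9
position: [0.4692, -0.0021, 0.2657]
tcp_rot: [[-0.0, 0.129, 0.992], [0.0, 0.992, -0.129], [-1.0, 0.0, -0.0]]
force: [0.0, -0.1, -1.7]
opening: 0.158
tray rim in tool (y,z) ((0.017681866884231567, 0.0788281261920929), (0.0733751580119133, 0.26009419560432434), 1.9339592456817627)
tool tray x -0.07382812619209289
scoop tool lo [ 0.1806 -0.0138 -0.0321] hi [0.2521 0.0408 0.0227]
ball tray x -0.1107 y -0.0164 2236 [275. 214.]
t 46.95 jaw now -7.39 tilt 0.01 pos [ 0.4697 -0.0022  0.2655] spin -0.0007 offset(after spin) [-0.0845  0.001   0.1548] offset(cur) [-0.0844  0.0011  0.1548] F [ 0.5  0.3 -2. ] open 0.159 j6 [-13.9  32.3 111.1  -0.   36.6  -6.5]
```

View pics/za_wrist.png

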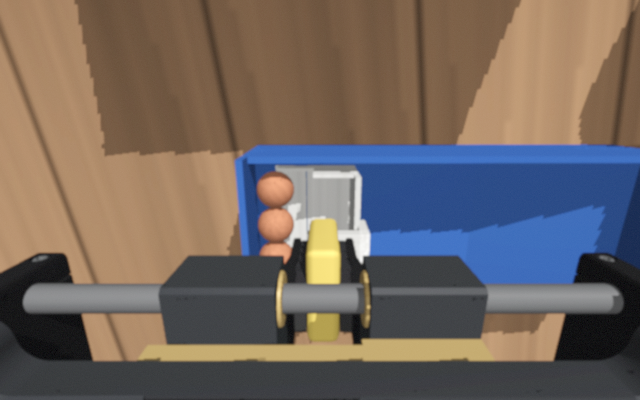

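```bash
python3 -m crank '[{"offset":[0.0195,0,0.028],"spin":0},{"offset":[0.001,0,0.002],"spin":0},{"offset":[0,0,0],"spin":0},{"offset":[0,0,0],"spin":0},{"offset":[0,0,0],"spin":0},{"offset":[0,0,0],"spin":0}]';  python3 chk.py pics/zb_wrist.png;python3 go.py 0.6234 -0.021 0.35 -7.35
```

```text
time_s: 47.55
position: [0.4992, -0.0059, 0.245]
tcp_rot: [[-0.001, 0.129, 0.992], [0.0, 0.992, -0.129], [-1.0, 0.0, -0.001]]
force: [0.6, -0.6, -2.1]
opening: 0.156
tray rim in tool (y,z) ((0.0018259920179843903, 0.050966374576091766), (0.09862327575683594, 0.2624151110649109), 0.06251043826341629)
tool tray x -0.04596637457609177
scoop tool lo [ 0.1807 -0.0261 -0.0333] hi [0.2436 0.0511 0.0329]
ball tray x -0.0404 y 0.0177 1075 [333. 198.]
t 47.6 jaw now -7.39 tilt 0.01 pos [ 0.4993 -0.006   0.245 ] spin -0.0006 offset(after spin) [-0.105  0.001  0.125] offset(cur) [-0.105   0.001   0.1249] F [-0.3 -0.2 -2. ] open 0.16 j6 [-13.5  35.9 107.5  -0.   36.7  -6.1]
```

View pics/zb_wrist.png

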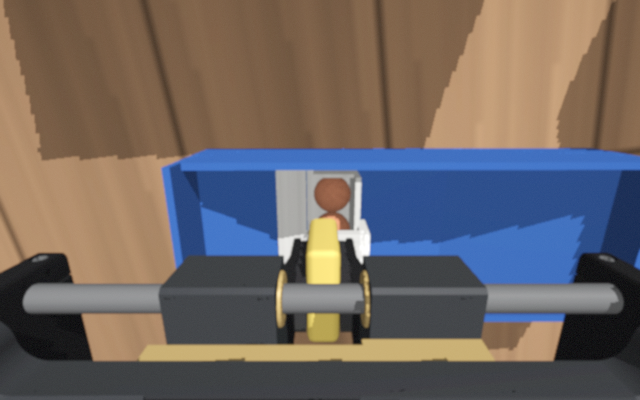

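It worked: the balls rolled to the pan's back wall. I'll lift straight up and check all three from the side.

```bash
python3 -m crank '[{"offset":[-0.006,0,0],"spin":0},{"offset":[-0.012,0,0],"spin":0},{"offset":[-0.018,0,0],"spin":0},{"offset":[-0.022,0,0],"spin":0},{"offset":[-0.024,0,0],"spin":0},{"offset":[-0.022,0,0],"spin":0},{"offset":[-0.018,0,0],"spin":0},{"offset":[-0.012,0,0],"spin":-0.005},{"offset":[-0.006,0,0],"spin":-0.005},{"offset":[0,0,0],"spin":0}]'; python3 - <<'E'
from h import *
c=bot.capture("side");cv2.imwrite("pics/zc_side.png",cv2.resize(c["pixels"][120:340,150:480],(750,500)))
E
python3 go.py 0.5977 0.2602 0.385 -6.8
```

```text
time_s: 48.6
position: [0.4997, -0.006, 0.3861]
tcp_rot: [[0.003, 0.119, 0.993], [-0.001, 0.993, -0.119], [-1.0, -0.0, 0.003]]
force: [0.3, -0.5, -1.8]
opening: 0.159
t 48.65 jaw now -6.82 tilt 0.05 pos [ 0.4995 -0.006   0.3853] spin -0.0004 offset(after spin) [0.0003 0.276  0.066 ] offset(cur) [0.0003 0.276  0.0659] F [-0.4  0.6 -3. ] open 0.162 j6 [-13.5  22.2 101.1  -0.   56.7  -6.7]
```

View pics/zc_side.png

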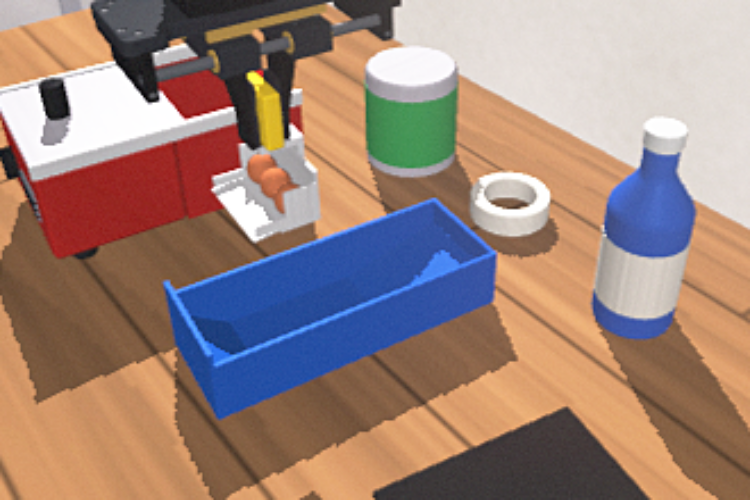

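```bash
python3 -m crank '[{"offset":[0,0.005,0.001],"spin":0},{"offset":[0,0.01,0.002],"spin":0},{"offset":[0,0.016,0.004],"spin":0},{"offset":[0,0.022,0.005],"spin":0},{"offset":[0,0.027,0.006],"spin":0},{"offset":[0,0.03,0.007],"spin":0},{"offset":[0,0.032,0.007],"spin":0},{"offset":[0,0.032,0.007],"spin":0},{"offset":[0,0.03,0.006],"spin":0},{"offset":[0,0.027,0.006],"spin":0},{"offset":[0,0.02,0.005],"spin":0},{"offset":[0,0.013,0.004],"spin":0}]'; python3 -m crank '[{"offset":[0,0.007,0.003],"spin":0},{"offset":[0,0.004,0.002],"spin":0},{"offset":[0,0.001,0],"spin":0},{"offset":[0,0,0],"spin":0},{"offset":[0,0,0],"spin":0}]'; python3 - <<'E'
from h import *
c=bot.capture("wrist");cv2.imwrite("pics/zd_wrist.png",c["pixels"])
c=bot.capture("scene");cv2.imwrite("pics/zd_scene.png",cv2.resize(c["pixels"][120:360,250:560],(775,600)))
E
python3 go.py 0.5977 0.2602 0.385 -6.8
```

```text
time_s: 49.85
position: [0.5906, 0.2514, 0.3835]
tcp_rot: [[-0.002, 0.117, 0.993], [0.0, 0.993, -0.117], [-1.0, -0.0, -0.002]]
force: [-0.6, -0.4, -2.0]
opening: 0.156
time_s: 50.35
position: [0.597, 0.2595, 0.3848]
tcp_rot: [[-0.0, 0.12, 0.993], [-0.0, 0.993, -0.12], [-1.0, -0.0, -0.0]]
force: [0.3, 0.0, -1.6]
opening: 0.157
t 50.45 jaw now -6.87 tilt 0.01 pos [0.597  0.2596 0.3849] spin -0.0012 offset(after spin) [-0.0001  0.0007  0.0006] offset(cur) [-0.0001  0.0007  0.0006] F [ 0.4  0.6 -2.6] open 0.16 j6 [13.7 33.5 79.3 -0.  67.3 20.6]
```

View pics/zd_wrist.png

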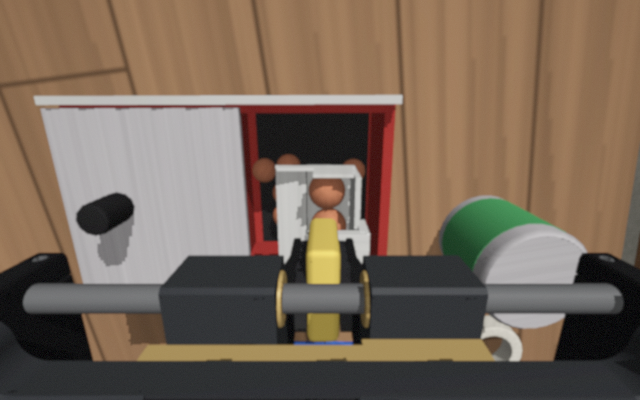

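View pics/zd_scene.png

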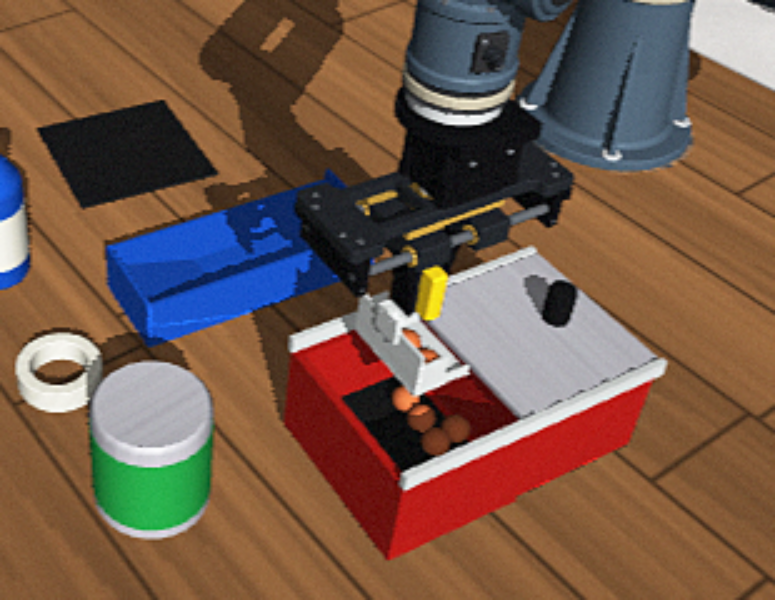

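```bash
python3 -m crank '[{"offset":[0.01,0,0],"spin":0},{"offset":[0.018,0,0],"spin":0},{"offset":[0.02,0,0],"spin":0},{"offset":[0.018,0,0],"spin":0},{"offset":[0.009,0,0],"spin":0},{"offset":[0,0,0.005],"spin":0},{"offset":[0,0,0.009],"spin":0},{"offset":[0,0,0],"spin":0}]'; python3 -m crank '[{"offset":[0,0,-0.002],"spin":0},{"offset":[0,0,-0.005],"spin":0},{"offset":[0,0,-0.008],"spin":0},{"offset":[0,0,-0.011],"spin":0},{"offset":[0,0,-0.014],"spin":0},{"offset":[0,0,0.04],"spin":0},{"offset":[0,0,0],"spin":0},{"offset":[0,0,0],"spin":0}]';python3 -m crank '[{"offset":[-0.01,0,-0.005],"spin":0},{"offset":[-0.025,0,-0.005],"spin":0},{"offset":[-0.03,0,0],"spin":0},{"offset":[-0.02,0,0],"spin":0},{"offset":[0,-0.03,0],"spin":0},{"offset":[0,-0.045,0],"spin":0},{"offset":[0,-0.045,0],"spin":0},{"offset":[0,-0.03,0],"spin":0},{"offset":[0,0,0],"spin":0},{"offset":[0,0,0],"spin":0}]'; python3 - <<'E'
from h import *
c=bot.capture("wrist");cv2.imwrite("pics/ze_wrist.png",c["pixels"])
c=bot.capture("scene");cv2.imwrite("pics/ze_scene.png",cv2.resize(c["pixels"][120:360,250:560],(775,600)))
E
python3 go.py 0.5966 0.2609 0.315 -6.8
```

```text
time_s: 51.25
position: [0.6132, 0.2584, 0.3112]
tcp_rot: [[0.005, 0.119, 0.993], [0.001, 0.993, -0.119], [-1.0, 0.002, 0.005]]
force: [-0.0, -0.3, -2.8]
opening: 0.158
time_s: 52.05
position: [0.6107, 0.2586, 0.31]
tcp_rot: [[0.0, 0.119, 0.993], [0.0, 0.993, -0.119], [-1.0, 0.0, 0.0]]
force: [-0.1, -0.1, -2.1]
opening: 0.157
time_s: 53.05
position: [0.5823, 0.1107, 0.3956]
tcp_rot: [[0.0, 0.12, 0.993], [0.001, 0.993, -0.12], [-1.0, 0.001, -0.0]]
force: [-0.7, -0.0, -1.7]
opening: 0.159
t 53.15 jaw now -6.77 tilt 0.04 pos [0.5827 0.1119 0.3953] spin 0.0006 offset(after spin) [ 0.0803  0.1496 -0.0039] offset(cur) [ 0.0804  0.1496 -0.0038] F [ 0.5  0.  -2.7] open 0.159 j6 [ 0.1 28.4 87.4  0.  64.2  6.8]
```

View pics/ze_wrist.png

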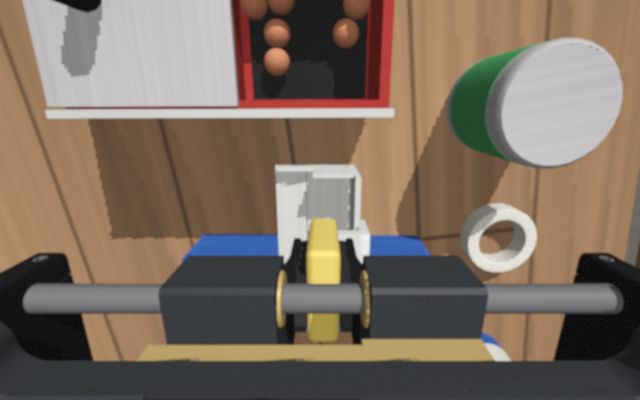

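View pics/ze_scene.png

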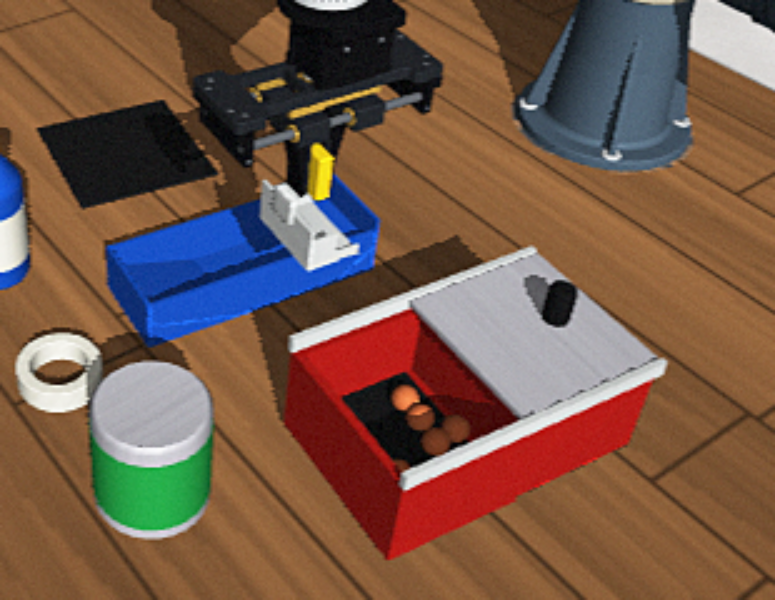

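```bash
python3 -m crank '[{"offset":[-0.03,0.03,0],"spin":0},{"offset":[-0.03,0.03,0],"spin":0},{"offset":[0,0,0],"spin":0},{"offset":[0,0,0],"spin":0}]'; python3 - <<'E'
from balls import *
c=bot.capture("wrist");cv2.imwrite("pics/zf_wrist.png",c["pixels"])
for p,a,uv in balls(c["pixels"],c["K"],c["world_to_cam"],zc=.042): print(T(p,*TUM).round(3),a,np.round(uv))
E
```

```text
time_s: 53.55
position: [0.5898, 0.1723, 0.4553]
tcp_rot: [[0.001, 0.115, 0.993], [-0.0, 0.993, -0.115], [-1.0, -0.0, 0.001]]
force: [0.3, -0.1, -2.2]
opening: 0.157
[0.071 0.002] 5144 [317.  91.]
[0.042 0.059] 437 [291.  36.]
[0.087 0.03 ] 395 [332.  65.]
[0.103 0.002] 758 [345.  92.]
[ 0.034 -0.023] 738 [285. 114.]
```

View pics/zf_wrist.png

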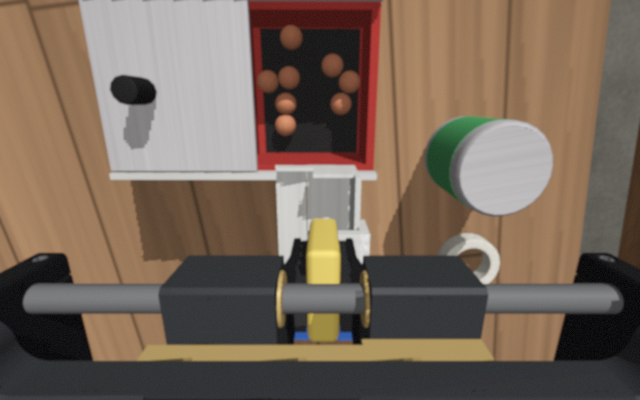

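All eight balls are in the tub, counted at pixels x 267–349, y 36–125. Now the scoop goes back on its mat.

```bash
python3 -m crank '[{"offset":[0.02,-0.02,-0.003],"spin":0},{"offset":[0.03,-0.04,-0.001],"spin":0},{"offset":[0,-0.04,-0.001],"spin":0},{"offset":[0,-0.04,-0.001],"spin":0},{"offset":[0,-0.04,-0.001],"spin":0},{"offset":[0,-0.04,-0.001],"spin":0},{"offset":[0,-0.04,-0.001],"spin":0},{"offset":[0,-0.04,-0.001],"spin":0},{"offset":[0,-0.04,0],"spin":0},{"offset":[0,-0.04,0],"spin":0},{"offset":[0,-0.03,0],"spin":0},{"offset":[0,-0.02,0],"spin":0}]'; python3 go.py 0.528 -0.27 0.25 -6.8
```

```text
time_s: 54.8
position: [0.528, -0.258, 0.4031]
tcp_rot: [[-0.003, 0.122, 0.993], [0.001, 0.993, -0.122], [-1.0, 0.001, -0.003]]
force: [1.0, 0.2, -1.6]
opening: 0.154
t 54.8 jaw now -6.98 tilt 0.18 pos [ 0.528  -0.258   0.4031] spin -0.0032 offset(after spin) [ 0.1531 -0.0119  0.0014] offset(cur) [ 0.153 -0.012  0.002] F [ 1.   0.2 -1.6] open 0.154 j6 [-36.9  27.5  87.6  -0.1  65.1 -29.9]
```

```bash
python3 -m crank '[{"offset":[0.03,-0.006,0.001],"spin":0},{"offset":[0.04,-0.005,0],"spin":0},{"offset":[0.04,0,0],"spin":0},{"offset":[0.03,0,0],"spin":0},{"offset":[0.012,0,0],"spin":0},{"offset":[0.004,0,0],"spin":0},{"offset":[0,0,0],"spin":0},{"offset":[0,0,0],"spin":0}]';python3 go.py 0.528 -0.27 0.25 -6.8; python3 - <<'E'
from h import *
c=bot.capture("side");cv2.imwrite("pics/zg_side.png",cv2.resize(c["pixels"][180:400,250:550],(750,550)))
E
```

```text
time_s: 55.6
position: [0.5296, -0.2668, 0.2502]
tcp_rot: [[0.002, 0.119, 0.993], [-0.002, 0.993, -0.119], [-1.0, -0.002, 0.002]]
force: [-0.3, 0.1, -1.4]
opening: 0.161
t 55.6 jaw now -6.81 tilt 0.16 pos [ 0.5296 -0.2668  0.2502] spin -0.0002 offset(after spin) [ 0.0002 -0.0034 -0.0012] offset(cur) [ 0.0002 -0.0034 -0.0012] F [-0.3  0.1 -1.4] open 0.161 j6 [-37.5  39.8  93.7  -0.   46.3 -30.7]
```

View pics/zg_side.png

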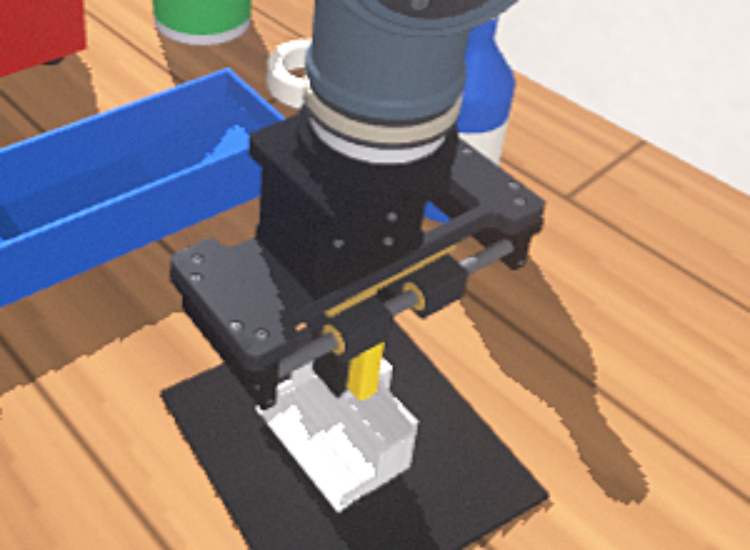

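Empty scoop, over the mat. I'll lower gently to contact.

```bash
python3 -m crank '[{"offset":[0.003,-0.003,-0.001],"spin":0},{"offset":[0.002,0,0],"spin":0},{"offset":[0.001,0,0],"spin":0},{"offset":[0,0,0],"spin":0}]'; python3 -m crank '[{"offset":[0.001,0,0],"spin":0},{"offset":[0,0,0],"spin":0}]'
```

```text
time_s: 56.05
position: [0.5278, -0.2694, 0.2432]
tcp_rot: [[0.0, 0.119, 0.993], [-0.0, 0.993, -0.119], [-1.0, -0.0, 0.0]]
force: [-1.0, -0.6, 1.7]
opening: 0.158
time_s: 56.25
position: [0.5278, -0.2695, 0.2431]
tcp_rot: [[0.0, 0.119, 0.993], [-0.001, 0.993, -0.119], [-1.0, -0.001, 0.0]]
force: [-1.9, -0.7, 7.6]
opening: 0.161
```

```bash
python3 -m crank '[{"offset":[-0.001,0,0],"spin":0},{"offset":[0,0,0],"spin":0},{"offset":[0,0,0],"spin":0},{"offset":[0,0,0],"spin":0},{"offset":[0,0,0],"spin":0},{"offset":[0,0,0],"spin":0},{"offset":[0,0,0],"spin":0},{"offset":[0,0,0],"spin":0}]' 0.06; python3 -m crank '[{"offset":[-0.01,0,0],"spin":0},{"offset":[-0.03,0,0],"spin":0},{"offset":[-0.04,0,0],"spin":0},{"offset":[-0.04,0,0],"spin":0},{"offset":[-0.04,0,0],"spin":0},{"offset":[0,0,0],"spin":0}]'; python3 - <<'E'
from h import *
c=bot.capture("side");cv2.imwrite("pics/zh_side.png",c["pixels"])
P=cloud(c);px=c["pixels"].astype(int)
x,y,z=P[...,0],P[...,1],P[...,2];b,g,r=px[...,0],px[...,1],px[...,2]
m=(r>120)&(g>100)&(b<80)&(y<-.18)&(x<.65)&(x>.42)&(z>.098)&(z<.12)
print(cv2.minAreaRect(P[m][:,:2].astype(np.float32)),m.sum(),np.percentile(z[m],[2,50,98]))
E
python3 go.py 0.4389 0.2815 0.40 83.2
```

```text
time_s: 57.05
position: [0.5277, -0.2692, 0.2425]
tcp_rot: [[-0.0, 0.119, 0.993], [0.0, 0.993, -0.119], [-1.0, 0.0, -0.0]]
force: [-0.3, -0.1, 0.5]
opening: 0.68
time_s: 57.65
position: [0.529, -0.2701, 0.4098]
tcp_rot: [[0.011, 0.119, 0.993], [-0.009, 0.993, -0.118], [-1.0, -0.007, 0.012]]
force: [0.6, -0.3, 1.3]
opening: 0.69
((0.5257443785667419, -0.2681092321872711), (0.04322650656104088, 0.01387267466634512), 84.31796264648438) 312 [0.09837407 0.1036992  0.10563252]
t 57.7 jaw now -6.81 tilt 0.49 pos [ 0.5283 -0.2696  0.4069] spin -1.571 offset(after spin) [0.0069 0.154  0.5366] offset(cur) [ 0.0034  0.5366 -0.1541] F [-0.2  0.2 -0.7] open 0.689 j6 [-37.8  27.5  86.8   0.   65.2 -31. ]
```

View pics/zh_side.png

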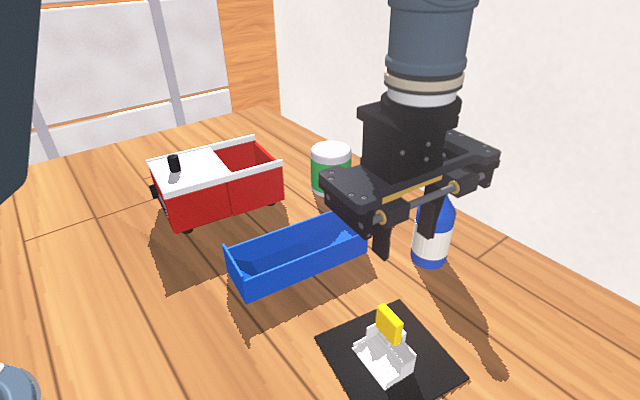

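The scoop stands upright, within about 3 mm of the mat's centre. Now to close the cover, gripping the knob along x.

```bash
python3 -m crank '[{"offset":[0,0.02,-0.008],"spin":0},{"offset":[0,0.047,-0.0135],"spin":0},{"offset":[0,0.047,-0.0135],"spin":0},{"offset":[0,0.047,-0.0135],"spin":0},{"offset":[0,0.047,-0.0135],"spin":0},{"offset":[0,0.047,-0.0135],"spin":0},{"offset":[0,0.047,-0.0135],"spin":0},{"offset":[0,0.047,-0.0135],"spin":0},{"offset":[0,0.047,-0.0135],"spin":0},{"offset":[0,0.047,-0.0135],"spin":0},{"offset":[0,0.047,-0.0135],"spin":0},{"offset":[0,0.047,-0.0135],"spin":0}]';python3 go.py 0.4383 0.2816 0.306 -6.8; python3 - <<'E'
from h import *
c=bot.capture("side");P=cloud(c);px=c["pixels"].astype(int)
x,y,z=P[...,0],P[...,1],P[...,2]
m=(z>.1505)&(z<.156)&(px.max(-1)<90)&(x>.38)&(x<.5)&(y>.24)&(y<.32)
print(cv2.minAreaRect(P[m][:,:2].astype(np.float32)),m.sum())
E
```

```text
time_s: 58.9
position: [0.4348, 0.2842, 0.4017]
tcp_rot: [[-0.002, 0.119, 0.993], [-0.001, 0.993, -0.119], [-1.0, -0.001, -0.002]]
force: [0.7, -0.4, 0.2]
opening: 0.687
t 58.9 jaw now -6.82 tilt 0.15 pos [0.4348 0.2842 0.4017] spin -0.0003 offset(after spin) [ 0.0957 -0.0022  0.0037] offset(cur) [ 0.0957 -0.0021  0.004 ] F [ 0.7 -0.4  0.2] open 0.687 j6 [20.8 22.4 97.3 -0.  60.5 27.7]
((0.4363465905189514, 0.27874645590782166), (0.01707015186548233, 0.019981736317276955), 79.0532455444336) 47
```

```bash
python3 -m crank '[{"offset":[0.035,-0.002,0.0035],"spin":0},{"offset":[0.04,-0.001,0],"spin":0},{"offset":[0.018,0,0],"spin":0},{"offset":[0.002,0,0],"spin":0},{"offset":[0,0,0],"spin":0}]'; python3 -m crank '[{"offset":[0,0,0],"spin":0},{"offset":[0,0,0],"spin":0},{"offset":[0,0,0],"spin":0},{"offset":[0,0,0],"spin":0},{"offset":[0,0,0],"spin":0},{"offset":[0,0,0],"spin":0},{"offset":[0,0,0],"spin":0},{"offset":[0,0,0],"spin":0},{"offset":[0,0,0],"spin":0},{"offset":[0,0,0],"spin":0}]' 0.01
```

```text
time_s: 59.45
position: [0.439, 0.2788, 0.307]
tcp_rot: [[-0.002, 0.119, 0.993], [-0.001, 0.993, -0.119], [-1.0, -0.001, -0.002]]
force: [1.0, 0.0, -0.0]
opening: 0.687
time_s: 60.45
position: [0.4392, 0.2792, 0.308]
tcp_rot: [[0.0, 0.119, 0.993], [0.0, 0.993, -0.119], [-1.0, 0.0, 0.0]]
force: [-1.1, -0.3, 5.8]
opening: 0.268
```

```bash
python3 -m crank '[{"offset":[0,0,0.008],"spin":0},{"offset":[0,0,0.012],"spin":0},{"offset":[0,0,0.012],"spin":0},{"offset":[0,0,0.012],"spin":0},{"offset":[0,0,0.012],"spin":0},{"offset":[0,0,0.012],"spin":0},{"offset":[0,0,0.012],"spin":0},{"offset":[0,0,0.01],"spin":0},{"offset":[0,0,0.007],"spin":0},{"offset":[0,0,0],"spin":0}]';python3 -m crank '[{"offset":[0,0,0.005],"spin":0},{"offset":[0,0,0.005],"spin":0},{"offset":[0,0,0.005],"spin":0},{"offset":[0,0,0.003],"spin":0},{"offset":[0,0,0.001],"spin":0},{"offset":[0,0,0],"spin":0}]'
```

```text
time_s: 61.45
position: [0.5371, 0.2675, 0.3081]
tcp_rot: [[0.003, 0.119, 0.993], [0.001, 0.993, -0.119], [-1.0, 0.001, 0.003]]
force: [1.0, -0.3, 4.5]
opening: 0.266
time_s: 62.05
position: [0.5533, 0.2657, 0.308]
tcp_rot: [[-0.003, 0.119, 0.993], [0.0, 0.993, -0.119], [-1.0, 0.0, -0.003]]
force: [-4.2, 0.1, 7.9]
opening: 0.266
```

```bash
python3 -m crank '[{"offset":[0,0,0.001],"spin":0},{"offset":[0,0,0.001],"spin":0},{"offset":[0,0,0],"spin":0}]'; python3 -m crank '[{"offset":[0,0,-0.001],"spin":0},{"offset":[0,0,0],"spin":0},{"offset":[0,0,0],"spin":0},{"offset":[0,0,0],"spin":0},{"offset":[0,0,0],"spin":0},{"offset":[0,0,0],"spin":0},{"offset":[0,0,0],"spin":0},{"offset":[0,0,0],"spin":0}]' 0.06; python3 -m crank '[{"offset":[-0.02,0,0],"spin":0},{"offset":[-0.04,0,0],"spin":0},{"offset":[-0.04,0,0],"spin":0},{"offset":[-0.02,0,0],"spin":0},{"offset":[0,-0.03,-0.03],"spin":0},{"offset":[0,-0.03,-0.03],"spin":0},{"offset":[0,0,0],"spin":0},{"offset":[0,0,0],"spin":0}]'; python3 - <<'E'
from h import *
a=np.radians(-6.8)
for n in ["side","scene"]:
    c=bot.capture(n);P=cloud(c);px=c["pixels"].astype(int)
    cv2.imwrite(f"pics/zi_{n}.png",c["pixels"])
    x,y,z=P[...,0],P[...,1],P[...,2]
    m=(abs(z-.118)<.002)&(px.min(-1)>110)&(y>.22)&(y<.32)&(x>.37)&(x<.7)
    t=(P[m][:,:2]-[.5233,.2715])@[np.cos(a),np.sin(a)]
    print(n,"cover x",np.percentile(t,[.5,99.5]))
    k=(z>.1505)&(z<.156)&(px.max(-1)<90)&(x>.4)&(x<.7)&(y>.2)&(y<.34)
    if k.sum()>5:
        r=cv2.minAreaRect(P[k][:,:2].astype(np.float32)); print("knob tumbler x",(np.array(r[0])-[.5233,.2715])@[np.cos(a),np.sin(a)],k.sum())
E
```

```text
time_s: 62.35
position: [0.554, 0.2657, 0.308]
tcp_rot: [[-0.007, 0.119, 0.993], [0.0, 0.993, -0.119], [-1.0, -0.0, -0.007]]
force: [-6.7, 1.6, 10.6]
opening: 0.271
time_s: 63.15
position: [0.5554, 0.2652, 0.3077]
tcp_rot: [[-0.0, 0.119, 0.993], [-0.0, 0.993, -0.119], [-1.0, -0.0, 0.0]]
force: [-1.1, 0.5, -0.1]
opening: 0.687
time_s: 63.95
position: [0.4881, 0.2124, 0.4282]
tcp_rot: [[0.001, 0.119, 0.993], [0.0, 0.993, -0.119], [-1.0, 0.0, 0.001]]
force: [1.2, 0.0, 0.3]
opening: 0.689
side cover x [-0.01552958  0.12649658]
knob tumbler x 0.027575879967075258 39
scene cover x [-0.01248506  0.12907479]
knob tumbler x 0.03180106863817755 82
```

View pics/zi_side.png

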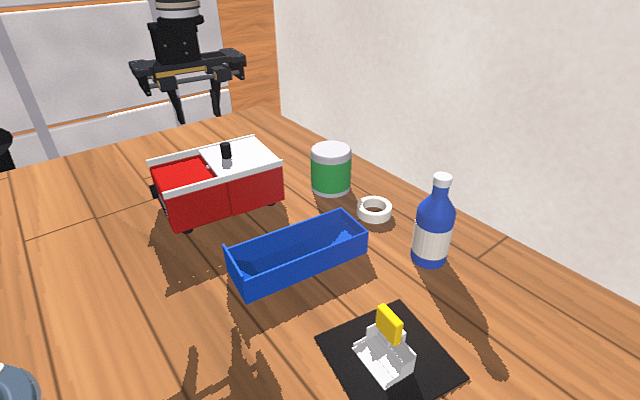

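View pics/zi_scene.png

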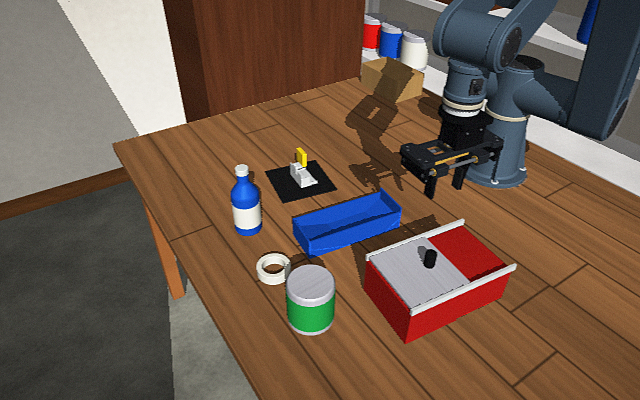

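The cover spans about -14 to 128 mm, so it is clicked shut. The tray is empty, the scoop is upright on the mat and the bystanders are in place. I'll hand in.

```bash
python3 - <<'E'
from h import *
c=bot.capture("side");P=cloud(c);px=c["pixels"].astype(int)
x,y,z=P[...,0],P[...,1],P[...,2];b,g,r=px[...,0],px[...,1],px[...,2]
m=(r>120)&(g>100)&(b<80)&(y<-.18)&(x<.65)&(x>.42)&(z>.098)&(z<.12)
print(cv2.minAreaRect(P[m][:,:2].astype(np.float32)),m.sum())
print(bot.hand_in(), bot.read_state()["time_s"])
E
```

```text
((0.5259013175964355, -0.26827770471572876), (0.04445025324821472, 0.01388060487806797), 83.97649383544922) 309
the job is handed in; nothing more can be done
the job is handed in; nothing more can be done
```

I slid the cover fully open, moved all 8 balls from the tray to the tub with the scoop, set the scoop back on its mat and pushed the cover shut. I handed in at about 64 s and got no verdict.

- **Balls:** it took three scoop trips (3, 2 and 3 balls). The tool could not be tipped, so I emptied the scoop level, inside the tub, by jerking it back from under the balls. I counted 8 in the tub before closing; no ball was touched with the fingers.
- **Cover:** my last check put it at about -14 to 128 mm along the tumbler, which matches closed. The two cameras differed by about 3 mm, so camera measurement alone does not confirm the under-4 mm limit. The push did end against a firm stop.
- **Scoop and bystanders:** the scoop stands upright about 3 mm from the mat's centre. The can, bottle and tape showed in their starting places in the last pictures, but I did not re-measure them.

**What went wrong along the way:**
- My first grip on the knob closed too late and slipped past it, so I repeated it.
- On the second trip the scoop rode up on a ball, pressing with about 54 N at the wrist. That made it slip about 8 mm up in the grip, and I backed off.
- Balls rolled off the scoop twice, each time back into the tray.

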